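Fill a gas drier canister, close its keyed lid and pull-test it

TASK

Put all the white drying balls into the canister on the pull-test stand: pour in those in the cup, add any that lie about on the bench, and leave the empty cup standing upright on the bench away from the stand. Then set the lid level on the canister's rim with its key beside the notch, turn it there until the key drops into the notch, and press it fully home under both spring catches. Last, prove that it holds: pull the knob straight up with slowly rising force until the pointer stands between the two lines of the scale, never past 13 mm of rise, keep it there for a second and let the canister back down; leave the regulator, spanner and carton alone.

Things in the scene. Friction and masses are not known exactly. Their poses are not given: they have to be found in the camera images.
- cup_center (a point): small aluminium cup standing on the bench with four to six balls in it: 72 mm high, straight outside of 58 mm diameter up to 50 mm, then flaring to 68 mm at the mouth, wall 3 mm, floor 4 mm, about 110 g. The point is on its axis 36 mm above its underside; z axis runs along the cup to its mouth
- can_mouth (a point): centre of the mouth of the open steel drier canister that rides on the fixed pull-test stand, at the level of its rim top (95 mm above the bench at rest). Bore 80 mm, 72 mm deep; rim 104 mm outside diameter. x points horizontally to the notch in the rim, z up; on the y axis, at both sides, is a sprung catch (see catch_tip_a, catch_tip_b)
- catch_tip_a (a point): tip of the sprung steel catch on the canister at +y of the mouth, 48.5 mm from the axis, 5 mm above the rim top. The nose is 14 mm wide and overhangs the seated lid's edge by 3.5 mm; its slope rises to 12.5 mm above the rim, the catch reaches out to 60 mm from the axis. The lid pushed down shoves both aside (10 to 15 N in all); their flat undersides then hold it down
- catch_tip_b (a point): tip of the same sort of catch at -y of the mouth
- stand: fixed pull-test stand: round grey base 144 mm in diameter, 12 mm high, origin at the centre of its underside on the bench. An upright scale post 22 mm wide and 74 mm high stands 64 mm from the axis, 45 degrees from the notch direction towards +y. A spring carriage on it bears the canister
- notch (a point): middle of the place in the rim's notch where the end of the key lies when the lid is home: 49 mm from the axis, 14 mm below the rim top. The notch is 13 mm wide, open to the outside, 17 mm deep
- lid_knob (a point): middle of the lid's black bar knob, 46 mm along its y, 15 mm wide along x, 34 mm high. Aluminium lid, about 130 g; below this point: 17 mm to the top of the 104 mm wide flange, 21 mm to its underside (on the rim when home), 40 mm to the underside of the 77.6 mm plug (lowest 5 mm tapered). Starts lying on the plug, knob up. x points to the key, z up
- lid_key (a point): end (underside) of the lid's key: an 8 mm wide, 4 mm thick tongue under the flange's edge, 49 mm from the lid's axis, reaching 14 mm below the flange, so that the lid rides 14 mm high (the knob's middle 35 mm above the mouth) until the key meets the notch. The plug then already stands 5 mm in the bore
- carriage (a joint): rise of the canister on its spring in m, 0 at rest, at most 0.016; shown by a black pointer on the scale post, whose two black lines mark 0.006 and 0.012. Pulling up, it starts to rise at some 8 to 9 N with lid and balls (weight included) and then takes 0.9 N more for each mm, about 14 N at the lower line and 20 N at the upper; it settles back when let go
- regulator: bystander: finished flow regulator with a chrome body lying on the bench and a clear upright tube, about 180 mm high; origin on the bench under it
- spanner: bystander: steel spanner 150 mm long lying flat on the bench beyond the stand
- carton: bystander: cardboard carton 90 x 90 x 120 mm; origin at the centre of its underside
- ball1_center (a point): centre of a white ceramic drying ball, 22 mm diameter, 14 g; starts in the cup
- ball2_center (a point): centre of a white ceramic drying ball, 22 mm diameter, 14 g; starts in the cup
- ball3_center (a point): centre of a white ceramic drying ball, 22 mm diameter, 14 g; starts in the cup
- ball4_center (a point): centre of a white ceramic drying ball, 22 mm diameter, 14 g, rolls away if knocked; starts in the cup; may be absent
- ball5_center (a point): centre of a white ceramic drying ball, 22 mm diameter, 14 g, rolls away if knocked; starts in the cup; may be absent
- ball6_center (a point): centre of a white ceramic drying ball, 22 mm diameter, 14 g, rolls away if knocked; starts in the cup; may be absent
- ball7_center (a point): centre of a white ceramic drying ball, 22 mm diameter, 14 g, rolls away if knocked; starts astray on the bench; may be absent
- ball8_center (a point): centre of a white ceramic drying ball, 22 mm diameter, 14 g, rolls away if knocked; starts astray on the bench; may be absent
- ball9_center (a point): centre of a white ceramic drying ball, 22 mm diameter, 14 g, rolls away if knocked; starts astray on the bench; may be absent
- ball10_center (a point): centre of a white ceramic drying ball, 22 mm diameter, 14 g, rolls away if knocked; starts astray on the bench; may be absent
Mind the look-alikes: they are no part of the job. Leave any green or purple look-alike of the part that bears cup_center alone.

How it is judged (in metres and radians):
On the way, in this order (a step that is already met when the one before it is completed fails the run):
1. the cup is tipped over the canister to pour (angle between cup_center's own z axis and vertical above 0.9 rad and horizontal distance between cup_center and can_mouth below 0.12 m and height (world z) of cup_center above 0.1 m), for 0.05 s.
2. all balls are in the canister (horizontal distance between each of ball1_center, ball2_center, ball3_center, ball4_center, ball5_center, ball6_center, ball7_center, ball8_center, ball9_center, ball10_center and can_mouth below 0.04 m and z of ball1_center in the frame of can_mouth between -0.075 and -0.019 m and z of ball2_center in the frame of can_mouth between -0.075 and -0.019 m and z of ball3_center in the frame of can_mouth between -0.075 and -0.019 m and z of ball4_center in the frame of can_mouth between -0.075 and -0.019 m and z of ball5_center in the frame of can_mouth between -0.075 and -0.019 m and z of ball6_center in the frame of can_mouth between -0.075 and -0.019 m and z of ball7_center in the frame of can_mouth between -0.075 and -0.019 m and z of ball8_center in the frame of can_mouth between -0.075 and -0.019 m and z of ball9_center in the frame of can_mouth between -0.075 and -0.019 m and z of ball10_center in the frame of can_mouth between -0.075 and -0.019 m and horizontal distance between lid_knob and can_mouth above 0.05 m), for 0.2 s.
3. the lid lies on the rim, level and centred, with its key beside the notch (horizontal distance between lid_knob and can_mouth below 0.005 m and z of lid_knob in the frame of can_mouth between 0.031 and 0.038 m and horizontal distance between lid_key and notch above 0.009 m and angle between lid_knob's own z axis and vertical below 0.1 rad), for 0.15 s.
4. the lid is turned to the notch and fully home under the catches (horizontal distance between lid_knob and can_mouth below 0.004 m and z of lid_knob in the frame of can_mouth below 0.0245 m and distance between lid_key and notch below 0.006 m), for 0.3 s.
5. the lid is pulled so that the carriage stands between the two lines (6 to 12 mm) for half a second, the lid holding (all of step 4 and value of joint carriage between 0.006 and 0.012 m and contact force between the fingers and lid above 1 N), for 0.5 s.
At the end, for the whole second after the job is handed in: All balls in the canister (below the rim), the lid home (within 3.5 mm of its seat, key in the notch within 6 mm), the carriage back at rest (under 2 mm), the cup standing upright on the bench at least 100 mm from the canister's axis, all at rest (all of step 4 and horizontal distance between each of ball1_center, ball2_center, ball3_center, ball4_center, ball5_center, ball6_center, ball7_center, ball8_center, ball9_center, ball10_center and can_mouth below 0.04 m and z of ball1_center in the frame of can_mouth between -0.075 and -0.019 m and z of ball2_center in the frame of can_mouth between -0.075 and -0.019 m and z of ball3_center in the frame of can_mouth between -0.075 and -0.019 m and z of ball4_center in the frame of can_mouth between -0.075 and -0.019 m and z of ball5_center in the frame of can_mouth between -0.075 and -0.019 m and z of ball6_center in the frame of can_mouth between -0.075 and -0.019 m and z of ball7_center in the frame of can_mouth between -0.075 and -0.019 m and z of ball8_center in the frame of can_mouth between -0.075 and -0.019 m and z of ball9_center in the frame of can_mouth between -0.075 and -0.019 m and z of ball10_center in the frame of can_mouth between -0.075 and -0.019 m and angle between cup_center's own z axis and vertical below 0.1 rad and height (world z) of cup_center between 0.032 and 0.04 m and horizontal distance between cup_center and can_mouth above 0.1 m and value of joint carriage below 0.002 m and linear speed of each of cup, lid below 0.02 m/s); the robot touches nothing.
It fails at once if the carriage is jerked up, faster than 8 cm/s (value of joint carriage above 0.003 m and velocity of joint carriage above 0.08 m/s).
It fails at once if the carriage is pulled beyond 13 mm (value of joint carriage above 0.013 m).
It fails at once if the regulator is moved more than 3 cm (distance of regulator from where it was at the start of the episode above 0.03 m).
It fails at once if the spanner is moved more than 3 cm (distance of spanner from where it was at the start of the episode above 0.03 m).
It fails at once if the carton is moved more than 3 cm (distance of carton from where it was at the start of the episode above 0.03 m).
Of ball4, ball5, ball6 only 1 to 3 are there at a start; the rules pass over those that are not, and their reading is None.
Of ball7, ball8, ball9, ball10 only 2 to 4 are there at a start; the rules pass over those that are not, and their reading is None.
At some moment in a run one of lid, cup may be knocked a few centimetres aside while the robot is not near it.
It also fails if it takes over 192 s, if anything falls off the work surface, if the arm or the gripper's body presses on something with over 40 N, if the wrist force passes 120 N, or if a joint passes its speed limit or range.

ROBOT

A 6-joint arm with a two-finger parallel gripper is mounted at the origin on the work surface. World frame = base frame: x ahead of the robot, y to its left, z up, the work surface at z = 0. Lengths are in mm, angles in rad, forces in N, time in s.
With the tool pointing down it reaches from about 400 to 925 mm from the base axis. Payload 12.5 kg.
Tool frame: the origin (TCP) lies where the fingers leave the gripper's body, on its centre line; the fingertips stand 78 mm ahead of it and the grasp point (between the pads) lies 59 mm ahead of it; z points along the fingers, y is the direction in which the jaws open and shut (so a half turn about z gives the same grasp; the last joint's range is limited). The gripper opens to 95 mm and grips with 3 to 60 N. Pads are 20 mm wide; open, the fingers measure 119 mm over their backs; the gripper's body (75 mm by 180 mm) begins 59 mm behind the grasp point.
Start: joints at [-0.106, 0.491, 1.559, -0, 1.092, -0.106], TCP at [625.01, 0.022, 292.261] pointing down, gripper open.
Joint ranges: [-3.1, 3.1], [-0.84, 2.19], [0.05, 2.79], [-1.13, 4.28], [0.06, 2.93], [-2.69, 2.69]. Speed limits (rad/s): [2.22, 2.22, 2.79, 3.14, 3.14, 3.14].

INTERFACE

Orientations are given as [roll, pitch, yaw] about the fixed x, y, z axes, in that order (R = Rz(yaw) Ry(pitch) Rx(roll)).
In Python, from cell import env, viewer, ticket, search_frame gives the robot as it stands.
- The arm moves only by the shell command python3 -m inch 'ROWS'. ROWS is a JSON object of lists of equal length, an entry for each row: "hand": the opening, from 0 (shut) to 1 (fully open); "delta_pos": the shift along the tool's x, y, z in cm, a list of three; "turn": the turn about the tool's z in rad. A call has 1 to 20 rows; each row shifts and turns the commanded pose from where the row before left it, along the tool's axes as they then stand; what a row does not reach is not made up. A row lasts 1/10 s, in which the tool goes at most 50 mm and 8.59 degrees, less where a joint would pass 70% of its speed; a pose out of reach is approached as far as the arm can. A call is refused whole if a number of a shift passes 5 or a number of a turn 0.15, either way. A call with a gripper value outside its range is refused whole. The fingers move at their own pace and stop on an object; the grip force is fixed at half the most. Time passes only in rows, so rows that do not move let the fingers close. It gives the time, the measured TCP pose, the force and the opening at its end, in the units of the state.
- env.state(): the state, without advancing time (a new reading comes with each control period).
- viewer.read_camera(name): name is "scene" or "side" or "wrist"; returns (picture, depth): 400x640x3 uint8, blue, green, red; 400x640 float32, mm along the optical axis (not along the pixel's ray), 0 where there is no reading.
- viewer.get_calibration(name): a dict with "fx", "fy", "cx", "cy" (pixels), "T" (4x4, takes a point from camera to world coordinates). Camera axes: x right, y down, z forward; pixel columns grow to the right and rows downward; lengths in mm; the calibration is good to about 2 mm. A picture is of the moment at which its call begins: read the wrist's pose just before it. get_calibration takes no time and is no camera call; for the wrist camera it gives the pose at the moment of the call.
- ticket.job_done(): hands the job in, once; it reports no verdict.
Trained networks look in the newest picture that a camera, given by its name, has taken for a name from the list of things; names that differ only in an ending like _2 or _b are one class to them, and where a whole thing is asked for, a point or a joint stands for the part that bears it (a point fixed in the world has none). Each returns a list of dicts, best first, with "p" (0 to 1); they miss things now and then, are a little off and sometimes report something else, mostly with a low value. They report only what shows in the picture. A call takes as long as a camera call. They do not tell look-alikes from the thing itself.
- search_frame(camera, label): "centre" ([column, row] in pixels, amid what is visible of it).
The state is a dict: "t": time; "joints": joint angles; "qvel": joint speeds; "tau": joint torques, N m; "eef_pos": TCP position; "tcp_rot": TCP orientation; "ft_force": force on the tool from outside, world axes, zero at the start; "moment": the same for the moment, N m; "opening": opening from 0.0 (shut) to 1.0 (fully open).
Only numpy, scipy, OpenCV 4.12 (cv2) and the standard library are available. Lean on these libraries where they do the work, as an engineer would, in place of code of your own. Each camera call takes 0.05 s, during which the arm holds its last target.

## Working session

There is one attempt and no reset: what is moved stays moved. The work goes in short steps, Python scripts to look and compute and a shell command to move; the robot and the scene stay as the last step left them, time stands still between calls to the robot, and variables do not carry over. Pictures are saved under pics/ and viewed, and the job is handed in when it is done.

```bash
ls; mkdir -p pics; cat > h.py <<'E'
import numpy as np, cv2
from cell import env, viewer, ticket, search_frame
def cap(cam,name=None):
    im,d=viewer.read_camera(cam); im=np.array(im); d=np.array(d)
    if name: cv2.imwrite(f'pics/{name}.png',im)
    return im,d,viewer.get_calibration(cam)
def unproj(c,u,v,z):
    p=np.array([(u-c['cx'])/c['fx']*z,(v-c['cy'])/c['fy']*z,z,1]); return (np.array(c['T'])@p)[:3]
def at(c,d,u,v,r=2):
    w=d[int(v)-r:int(v)+r+1,int(u)-r:int(u)+r+1]; w=w[w>0]
    return unproj(c,u,v,np.median(w)) if w.size else None
def onplane(c,u,v,h):
    T=np.array(c['T']); r=T[:3,:3]@np.array([(u-c['cx'])/c['fx'],(v-c['cy'])/c['fy'],1]); o=T[:3,3]
    return o+r*(h-o[2])/r[2]
def proj(c,p):
    q=np.linalg.inv(np.array(c['T']))@np.append(p,1); return np.array([c['fx']*q[0]/q[2]+c['cx'],c['fy']*q[1]/q[2]+c['cy']])
def cloud(c,d):
    v,u=np.mgrid[:d.shape[0],:d.shape[1]]
    P=np.stack([(u-c['cx'])/c['fx']*d,(v-c['cy'])/c['fy']*d,d,np.ones_like(d)],-1)@np.array(c['T']).T
    P=P[...,:3]; P[d<=0]=np.nan; return P
E
python3 - <<'E'
from h import *
print(env.state())
for cam in ['scene','side','wrist']:
    im,d,c=cap(cam,cam+'0'); print(cam,np.round(np.array(c['T']),3).tolist(),c['fx'],c['cx'],c['cy'])
    for l in ['cup_center','can_mouth','catch_tip_a','stand','notch','lid_knob','lid_key','regulator','spanner','carton','ball1_center']:
        r=search_frame(cam,l)
        print(l,[(np.round(x['centre']).tolist(),round(x['p'],2),np.round(at(c,d,*x['centre'])).tolist() if at(c,d,*x['centre']) is not None else None) for x in r if x['p']>.2])
E
```

```text
pics
{'t': 0.0, 'joints': array([-1.05595440e-01,  4.91568009e-01,  1.55945021e+00,  2.13710640e-05,
        1.09168254e+00, -1.05635205e-01]), 'qvel': array([ 0.00043894, -0.00134766,  0.00182184,  0.00237177,  0.00144923,
        0.00130742]), 'tau': array([-9.52334158e-04, -6.12640929e+01, -2.58175153e+01,  6.92750537e-02,
        4.83079045e-02, -1.38641695e-05]), 'eef_pos': array([6.24846342e+02, 4.55642982e-02, 2.91656186e+02]), 'tcp_rot': array([-3.14049273e+00, -1.35685083e-04,  1.57082615e+00]), 'ft_force': array([0.41033161, 0.12913857, 0.59052583]), 'moment': array([-0.01998978,  0.01516487, -0.0163034 ]), 'opening': 1.0022173099095986}
scene [[0.882, 0.301, -0.364, 936.672], [0.472, -0.593, 0.652, -558.126], [-0.02, -0.747, -0.665, 703.713], [0.0, 0.0, 0.0, 1.0]] 374.11717566738406 318.9758417868076 199.83932305989183
cup_center [([349.0, 177.0], 0.86, [618.0, 184.0, 67.0]), ([302.0, 171.0], 0.78, [474.0, 176.0, 46.0]), ([332.0, 158.0], 0.72, [518.0, 279.0, 40.0]), ([351.0, 117.0], 0.6, [487.0, 487.0, 68.0])]
can_mouth [([309.0, 210.0], 0.86, [562.0, 58.0, 27.0])]
catch_t
[... 1610 characters left out ...]
2, 384.244], [0.0, 0.0, 0.0, 1.0]] 280.76810677219345 317.51885285569006 200.18366605554885
cup_center [([305.0, 15.0], 0.72, [614.0, 179.0, 71.0]), ([169.0, 18.0], 0.56, [447.0, 199.0, 3.0])]
can_mouth [([276.0, 171.0], 0.82, [572.0, 17.0, 23.0])]
catch_tip_a [([281.0, 168.0], 0.78, [579.0, 21.0, 23.0]), ([282.0, 165.0], 0.69, [581.0, 25.0, 23.0])]
stand [([283.0, 164.0], 0.95, [582.0, 26.0, 23.0]), ([280.0, 172.0], 0.53, [578.0, 15.0, 23.0])]
notch [([279.0, 170.0], 0.93, [576.0, 19.0, 22.0]), ([441.0, 177.0], 0.63, [794.0, 6.0, 7.0])]
lid_knob []
lid_key []
regulator [([280.0, 166.0], 0.29, [578.0, 24.0, 23.0])]
spanner [([443.0, 176.0], 0.66, [797.0, 8.0, 7.0])]
carton []
ball1_center []
```

View pics/scene0.png

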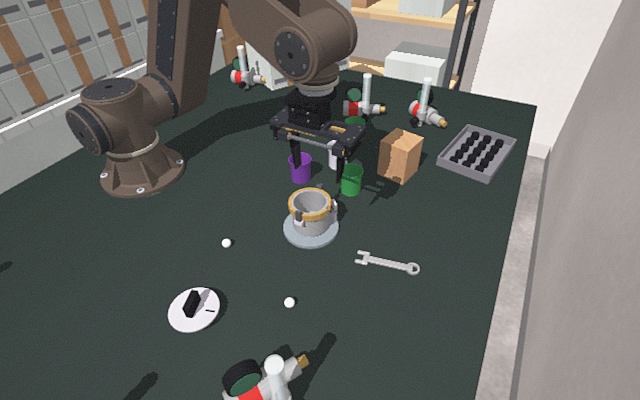

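View pics/side0.png

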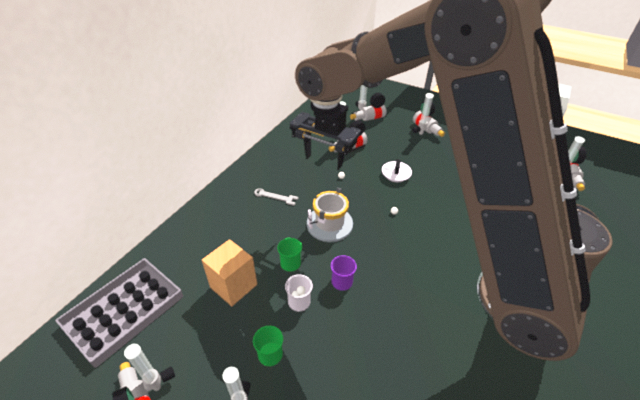

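View pics/wrist0.png

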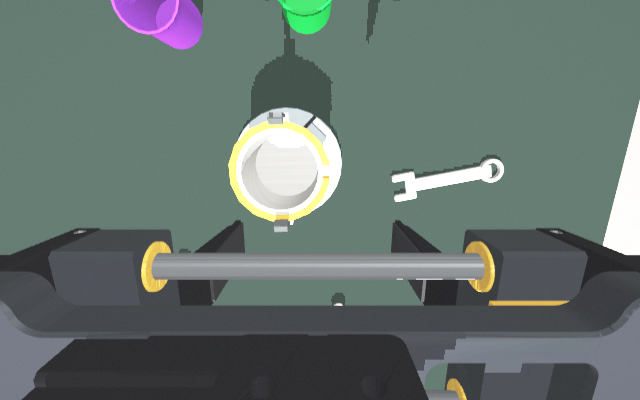

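```bash
cat >> h.py <<'E'
def fitc(xy,r=None):
    from scipy.optimize import least_squares
    x0=np.append(np.median(xy,0),r or 40)
    f=(lambda p:np.hypot(*(xy-p[:2]).T)-(r or p[2]))
    s=least_squares(f,x0,loss='soft_l1',f_scale=1.5); return s.x,np.median(np.abs(f(s.x))),len(xy)
E
python3 - <<'E'
from h import *
def crop(im,x0,y0,x1,y1,s,n): cv2.imwrite(f'pics/{n}.png',cv2.resize(im[y0:y1,x0:x1],None,fx=s,fy=s,interpolation=cv2.INTER_CUBIC))
for cam in ['scene','side','wrist']:
    im,d,c=cap(cam); P=cloud(c,d)
    hsv=cv2.cvtColor(im,cv2.COLOR_BGR2HSV)
    yel=(abs(hsv[...,0].astype(int)-24)<8)&(hsv[...,1]>100)
    m=yel&(abs(P[...,2]-94)<6)&(np.hypot(P[...,0]-580,P[...,1]-20)<90)
    print(cam,'rim',fitc(P[m][:,:2],None),np.nanmedian(P[m][:,2]))
    w=(hsv[...,1]<40)&(hsv[...,2]>150)
    n,l,st,ce=cv2.connectedComponentsWithStats(w.astype(np.uint8))
    for i in range(1,n):
        if 15<st[i,4]<6000:
            p=np.nanmedian(P[l==i],0); 
            if 350<p[0]<950 and abs(p[1])<600: print(np.round(ce[i]),st[i,4],np.round(p), np.round(onplane(c,*ce[i],13)))
im,d,c=cap('side'); crop(im,220,200,420,400,3,'side_crop'); crop(im,320,120,440,240,5,'side_crop2')
im,d,c=cap('scene'); crop(im,150,200,350,350,3.5,'sc_crop')
E
```

```text
scene rim (array([584.43073872,  23.0822943 ,  49.97324783]), np.float64(1.2379601742704693), 269) 95.20745214161275
[365.  92.] 272 [497. 580. 115.] [417. 785.  13.]
[457. 146.] 157 [834. 569.   4.] [835. 558.  13.]
[469. 151.] 94 [876. 559.   4.] [878. 548.  13.]
[331. 142.] 31 [497. 315.  71.] [458. 392.  13.]
[482. 155.] 105 [917. 556.   4.] [918. 543.  13.]
[332. 160.] 118 [519. 279.  34.] [507. 303.  13.]
[313. 201.] 459 [575.  61.  77.] [546. 107.  13.]
[334. 203.] 19 [630.  70.  74.] [602. 128.  13.]
[307. 233.] 1047 [598. -17.  13.] [590.  -5.  13.]
[226. 243.] 62 [ 431. -128.   16.] [ 428. -126.   13.]
[386. 262.] 477 [800.   3.   7.] [802.  -3.  13.]
[193. 311.] 1425 [ 500. -316.   23.] [ 489. -309.   13.]
[289. 302.] 91 [ 658. -201.   18.] [ 656. -198.   13.]
[276. 377.] 1167 [ 754. -382.  117.] [ 718. -343.   13.]
[229. 397.] 61 [ 679. -419.   55.] [ 662. -410.   13.]
side rim (array([588.281034  ,  27.45905631,  50.04558487]), np.float64(1.4419403603664307), 196) 95.48727176745945
[342. 103.] 23 [ 758. -381.  180.] [ 882. -649.   13.]
[318. 105.] 27 [631.  32. 411.] [ 9
[... 678 characters left out ...]
41), 1511) 94.45772596989457
[280. 118.] 816 [589.  82.  12.] [579.  84.  13.]
[446. 179.] 1770 [800.   5.   7.] [799.   6.  13.]
[291. 222.] 18 [596. -34.  78.] [590. -55.  13.]
[280. 229.] 83 [587. -32. 107.] [575. -65.  13.]
[164. 258.] 18 [580.  30. 307.] [ 408. -109.   13.]
[191. 258.] 33 [589.  30. 307.] [ 446. -109.   13.]
[224. 258.] 30 [598.  30. 307.] [ 492. -109.   13.]
[251. 258.] 23 [606.  30. 307.] [ 531. -109.   13.]
[459. 258.] 45 [668.  30. 307.] [ 830. -110.   13.]
[318. 267.] 5006 [626.  28. 309.] [ 628. -124.   13.]
[429. 278.] 54 [659.  24. 309.] [ 789. -142.   13.]
[465. 279.] 39 [670.  24. 309.] [ 842. -142.   13.]
[338. 304.] 23 [ 658. -188.    8.] [ 657. -184.   13.]
```

View pics/side_crop.png

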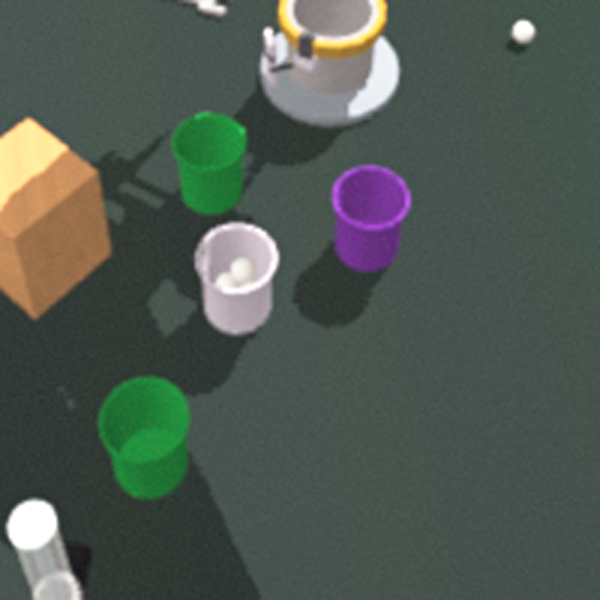

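View pics/sc_crop.png

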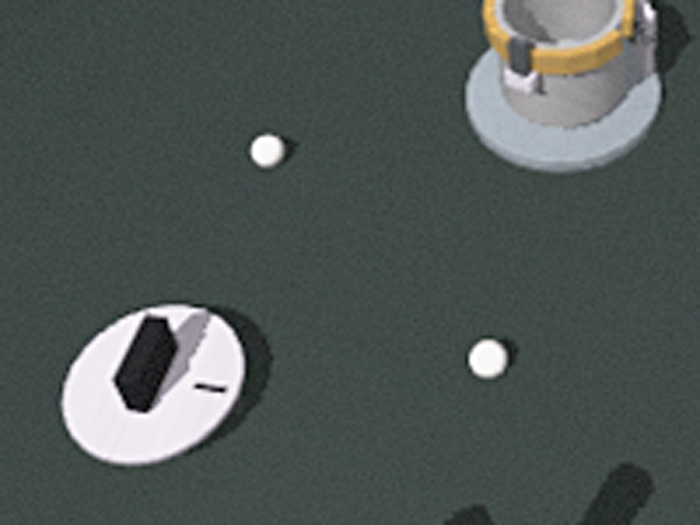

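View pics/side_crop2.png

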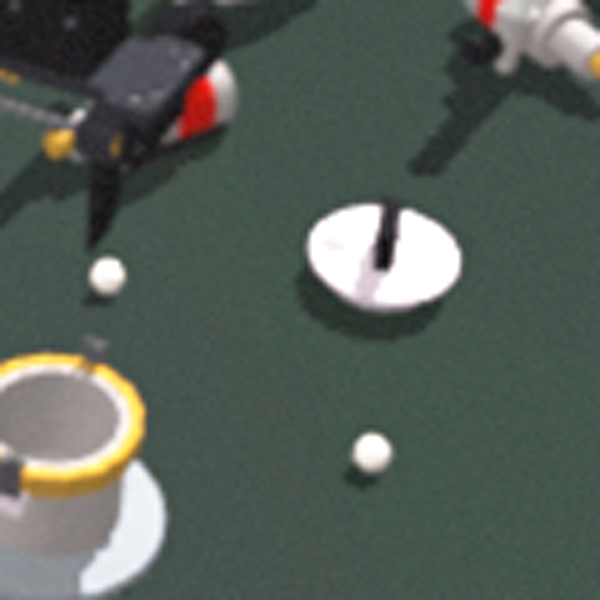

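```bash
python3 -m inch '{"hand":[1,1,1,1,1,1,1],"delta_pos":[[4,-1.5,-0.5],[4,-1.5,-0.5],[4,-1.5,-0.5],[4,-1.5,-0.5],[4,-1.5,-0.5],[4,-1.5,-0.5],[0,0,0]],"turn":[0,0,0,0,0,0,0]}'
python3 - <<'E'
from h import *
for cam in ['scene','side','wrist']:
    im,d,c=cap(cam,cam+'1'); P=cloud(c,d)
    hsv=cv2.cvtColor(im,cv2.COLOR_BGR2HSV)
    w=(hsv[...,1]<40)&(hsv[...,2]>150)
    n,l,st,ce=cv2.connectedComponentsWithStats(w.astype(np.uint8))
    for i in range(1,n):
        if 15<st[i,4]<6000:
            p=np.nanmedian(P[l==i],0); 
            if 350<p[0]<950 and abs(p[1])<600 and p[2]<100: print(cam,np.round(ce[i]),st[i,4],np.round(p), np.round(onplane(c,*ce[i],13)))
    np.savez(f'/tmp/{cam}1.npz',P=P,im=im)
print(env.state()['eef_pos'],env.state()['tcp_rot'])
E
```

```text
t: 2.75
eef_pos: [533.3, 243.9, 323.1]
tcp_rot: [3.141, -0.001, 1.575]
ft_force: [0.3, -0.4, 0.1]
opening: 1.0
scene [345. 107.] 42 [418. 581.  43.] [395. 636.  13.]
scene [457. 146.] 159 [834. 570.   4.] [835. 559.  13.]
scene [469. 151.] 94 [876. 554.   4.] [877. 544.  13.]
scene [337. 153.] 511 [526. 291.  51.] [504. 346.  13.]
scene [482. 155.] 111 [917. 554.   4.] [917. 541.  13.]
scene [313. 201.] 455 [576.  61.  78.] [546. 107.  13.]
scene [335. 203.] 16 [631.  69.  74.] [603. 128.  13.]
scene [307. 233.] 1036 [597. -17.  13.] [590.  -6.  13.]
scene [226. 243.] 63 [ 431. -128.   18.] [ 428. -126.   13.]
scene [386. 262.] 474 [799.   3.   7.] [801.  -3.  13.]
scene [193. 311.] 1420 [ 500. -316.   24.] [ 489. -309.   13.]
scene [289. 302.] 91 [ 658. -200.   17.] [ 656. -198.   13.]
scene [229. 397.] 61 [ 678. -419.   55.] [ 662. -410.   13.]
side [396. 171.] 459 [ 490. -299.   24.] [ 497. -314.   13.]
side [341. 175.] 41 [ 659. -193.   15.] [ 660. -196.   13.]
side [268. 194.] 154 [834.  12.   8.] [828.  16.  13.]
side [394. 210.] 45 [ 431. -117.   18.] [ 431. -123.   13.]
side [328. 227.] 695 [572.  67.  14.] [580.  47.  13.]
side [114. 312.] 2281 [915. 572.   6.] [912. 570.  13.]
side [298. 291.] 804 [529. 303.  43.] [541. 289.  13.]
wrist [585.  27.] 2613 [876. 436.  12.] [879. 437.  13.]
wrist [618.   1.] 33 [924. 470.   3.] [915. 466.  13.]
wrist [310. 131.] 2660 [527. 307.  41.] [526. 307.  13.]
wrist [349. 292.] 1518 [589.  67.  12.] [587.  58.  13.]
[535.02510061 239.91400328 322.19139564] [3.14146692e+00 2.46491479e-04 1.57140282e+00]
```

View pics/scene1.png

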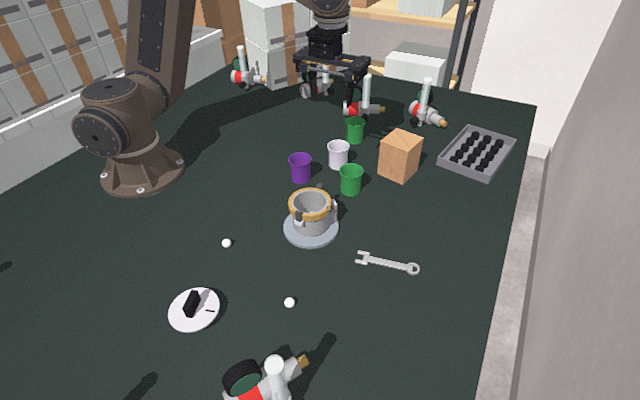

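View pics/wrist1.png

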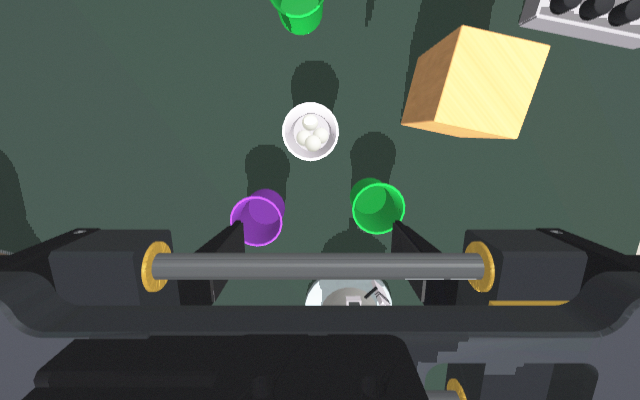

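View pics/side1.png

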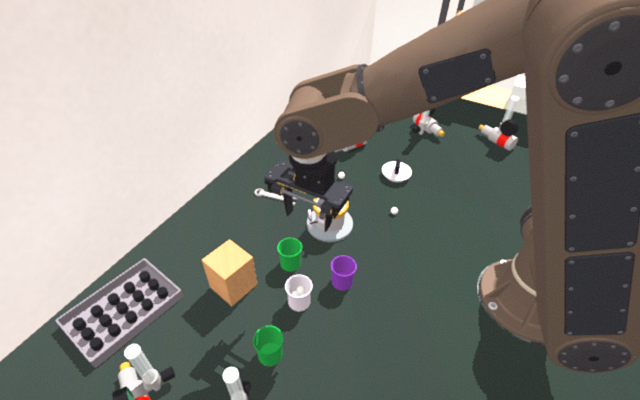

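```bash
python3 - <<'E'
from h import *
for cam in ['scene','side','wrist']:
    z=np.load(f'/tmp/{cam}1.npz'); P,im=z['P'],z['im']
    hsv=cv2.cvtColor(im,cv2.COLOR_BGR2HSV)
    m=(hsv[...,1]<70)&(abs(P[...,2]-70)<5)&(np.hypot(P[...,0]-527,P[...,1]-300)<55)
    print(cam,fitc(P[m][:,:2],33),np.nanmedian(P[m][:,2]))
    if cam=='wrist': cv2.imwrite('pics/cupcrop.png',cv2.resize(im[90:180,260:360],None,fx=6,fy=6,interpolation=cv2.INTER_CUBIC))
E
```

```text
scene (array([523.86101672, 304.9993476 ,  33.        ]), np.float64(1.7139123302637067), 125) 70.64266121128662
side (array([528.57610286, 308.91144538,  33.        ]), np.float64(1.7659852339900297), 161) 71.22945248691485
wrist (array([527.63396139, 305.66011812,  33.        ]), np.float64(1.7482136973299447), 654) 70.75774138631303
```

View pics/cupcrop.png

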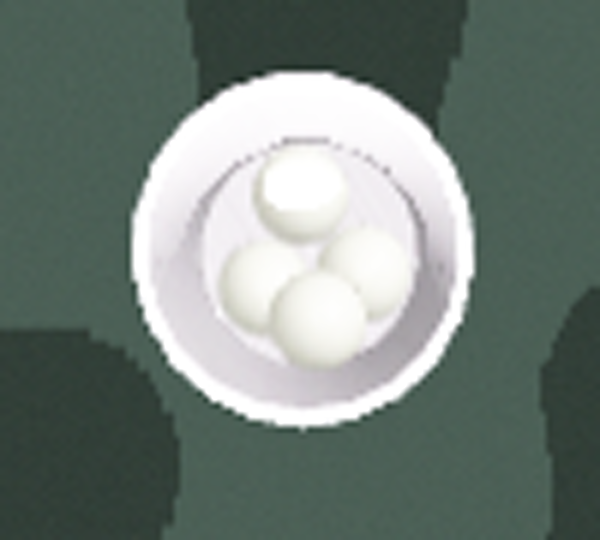

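```bash
python3 - <<'E'
from h import *
im=cv2.imread('pics/wrist0.png'); cv2.imwrite('pics/cancrop.png',cv2.resize(im[90:240,210:360],None,fx=4,fy=4,interpolation=cv2.INTER_CUBIC))
c=dict(fx=280.768,fy=280.768,cx=317.5,cy=200.18,T=[[1.0, -0.001, 0.002, 625.625], [-0.0, -0.972, -0.236, 66.192], [0.003, 0.236, -0.972, 384.244], [0.0, 0.0, 0.0, 1.0]])
hsv=cv2.cvtColor(im,cv2.COLOR_BGR2HSV)
yel=(abs(hsv[...,0].astype(int)-24)<8)&(hsv[...,1]>100)
v,u=np.nonzero(yel[100:235,220:340]); 
Q=np.array([onplane(c,a+220,b+100,95)[:2] for a,b in zip(u,v)])
f,_,n=fitc(Q,None); print(f,n)
q=Q-f[:2]; r=np.hypot(*q.T); print(np.percentile(r,[1,50,99])); q=q[(r>36)&(r<56)]
a=np.degrees(np.arctan2(q[:,1],q[:,0]))
h,_=np.histogram(a,np.arange(-180,181,4)); print(list(zip(range(-180,180,4),h.tolist())))
E
```

```text
[586.34855301  25.21697785  48.94777627] 1568
[45.41679518 48.9662358  52.68836842]
[(-180, 25), (-176, 20), (-172, 23), (-168, 24), (-164, 22), (-160, 23), (-156, 21), (-152, 22), (-148, 18), (-144, 22), (-140, 21), (-136, 20), (-132, 21), (-128, 21), (-124, 14), (-120, 22), (-116, 19), (-112, 19), (-108, 19), (-104, 19), (-100, 13), (-96, 15), (-92, 14), (-88, 13), (-84, 15), (-80, 11), (-76, 19), (-72, 21), (-68, 20), (-64, 20), (-60, 22), (-56, 19), (-52, 21), (-48, 16), (-44, 18), (-40, 18), (-36, 15), (-32, 15), (-28, 19), (-24, 17), (-20, 16), (-16, 17), (-12, 12), (-8, 19), (-4, 2), (0, 0), (4, 0), (8, 6), (12, 9), (16, 14), (20, 18), (24, 16), (28, 20), (32, 13), (36, 17), (40, 21), (44, 17), (48, 20), (52, 22), (56, 14), (60, 22), (64, 18), (68, 20), (72, 20), (76, 14), (80, 16), (84, 6), (88, 8), (92, 8), (96, 8), (100, 11), (104, 20), (108, 20), (112, 19), (116, 21), (120, 21), (124, 16), (128, 20), (132, 20), (136, 20), (140, 21), (144, 19), (148, 17), (152, 24), (156, 22), (160, 24), (164, 23), (168, 16), (172, 24), (176, 21)]
```

View pics/cancrop.png

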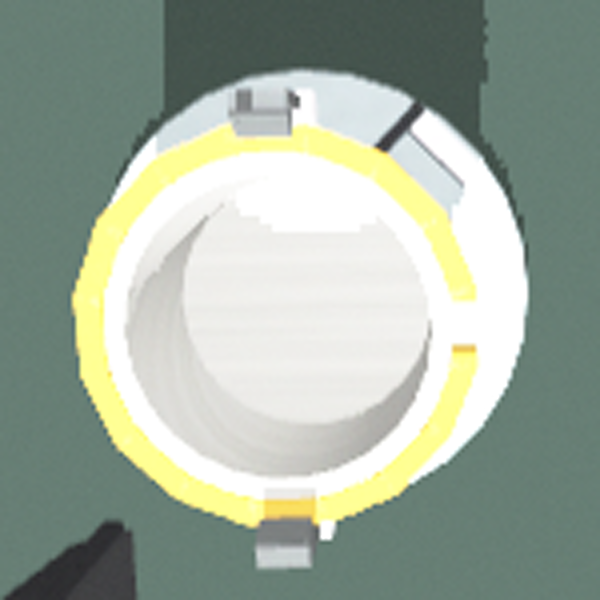

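```bash
python3 -m inch '{"hand":[1,1,1,1,1,1,1],"delta_pos":[[0,0,1.5],[0,0,1.5],[0,0,1.5],[0,0,1.5],[0,0,1.5],[0,0,0.5],[0,0,0]],"turn":[-0.131,-0.131,-0.131,-0.131,-0.131,-0.13,0]}'
cat >> h.py <<'E'
from scipy.spatial.transform import Rotation as R
def tool(target,cur=None):
    s=env.state(); r=R.from_euler('xyz',s['tcp_rot']).as_matrix()
    return np.round(r.T@(np.array(target)-s['eef_pos'])/10,2)
E
python3 - <<'E'
from h import *
s=env.state();print(s['eef_pos'],s['tcp_rot'],s['joints'])
for cam in ['wrist','side']:
    im,d,c=cap(cam,cam+'2'); P=cloud(c,d)
    hsv=cv2.cvtColor(im,cv2.COLOR_BGR2HSV)
    m=(hsv[...,1]<70)&(abs(P[...,2]-70)<5)&(np.hypot(P[...,0]-527,P[...,1]-300)<55)
    f=fitc(P[m][:,:2],33); print(cam,f); print(tool([*f[0][:2],142]))
E
```

```text
t: 3.6
eef_pos: [535.4, 238.6, 241.2]
tcp_rot: [-3.14, -0.001, 2.356]
ft_force: [0.3, -0.0, 0.4]
opening: 0.999
[535.40244992 238.62911555 241.21167963] [-3.13992893e+00 -6.99258312e-04  2.35582456e+00] [ 3.06658880e-01  4.92295500e-01  1.71299561e+00 -1.79930089e-04
  9.38100406e-01 -4.78263410e-01]
wrist (array([527.20280286, 306.61523909,  33.        ]), np.float64(1.817692941076963), 1195)
[5.39 4.18 9.99]
side (array([528.67494707, 308.89682086,  33.        ]), np.float64(1.5626069855723443), 169)
[ 5.44  4.42 10.03]
```

View pics/wrist2.png

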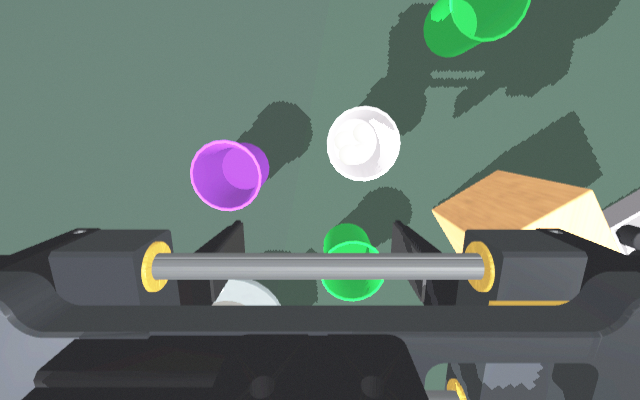

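```bash
python3 -m inch '{"hand":[1,1,1,1,1,1,1,1],"delta_pos":[[2.7,2.1,0],[2.7,2.1,0],[0,0,0],[0,0,2.5],[0,0,2.5],[0,0,2.5],[0,0,2.4],[0,0,0]],"turn":[0,0,0,0,0,0,0,0]}'
python3 - <<'E'
from h import *
s=env.state();print(s['eef_pos'],s['tcp_rot'])
im,d,c=cap('wrist','wrist3');im,d,c=cap('side','side3');cv2.imwrite('pics/side3c.png',cv2.resize(im[200:360,220:380],None,fx=4,fy=4))
E
```

```text
t: 4.5
eef_pos: [526.0, 306.8, 141.0]
tcp_rot: [-3.138, -0.001, 2.353]
ft_force: [0.5, 0.1, 0.2]
opening: 0.999
[526.03951023 306.78000637 141.04543376] [-3.13767103e+00 -1.31758669e-03  2.35268437e+00]
```

View pics/side3c.png

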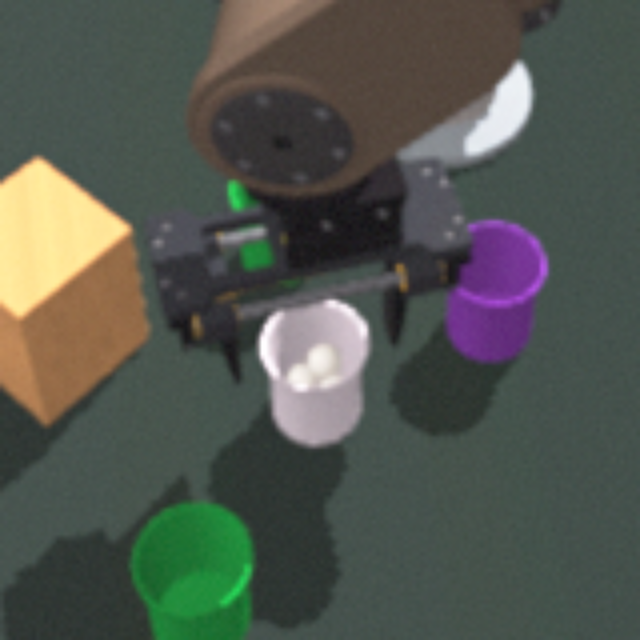

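View pics/wrist3.png

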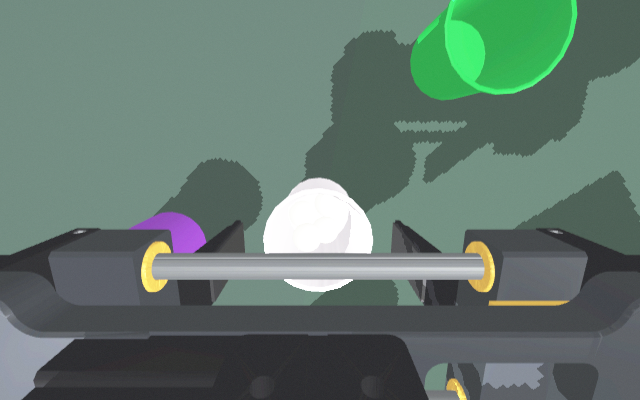

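```bash
python3 -m inch '{"hand":[0.5,0.5,0.5,0.5,0.5,0.5,0.5,0.5],"delta_pos":[[0,0,0],[0,0,0],[0,0,0],[0,0,0],[0,0,0],[0,0,0],[0,0,0],[0,0,0]],"turn":[0,0,0,0,0,0,0,0]}'
python3 - <<'E'
from h import *
s=env.state();print(s['opening']*95)
im,d,c=cap('side','side4');cv2.imwrite('pics/side4c.png',cv2.resize(im[200:360,220:380],None,fx=4,fy=4))
E
```

```text
t: 5.4
eef_pos: [526.6, 307.9, 143.7]
tcp_rot: [3.141, 0.0, 2.356]
ft_force: [-1.3, -1.5, 5.0]
opening: 0.688
65.31991626789826
```

View pics/side4c.png

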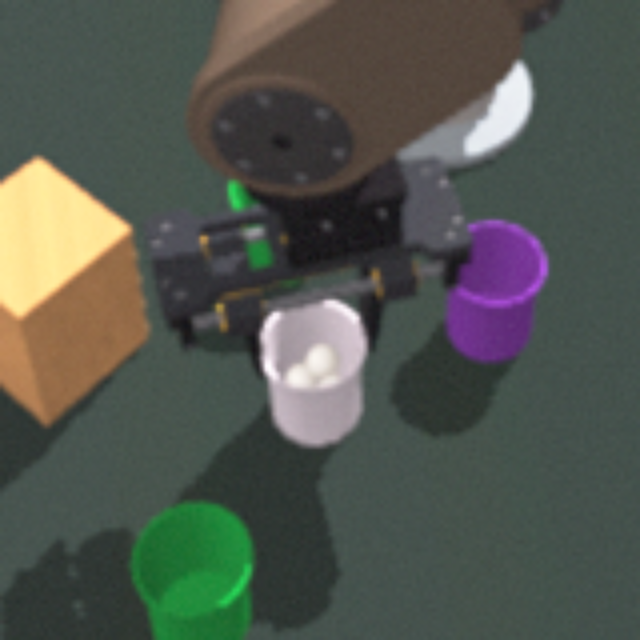

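```bash
python3 -m inch '{"hand":[0.5,0.5,0.5,0.5,0.5,0.5],"delta_pos":[[0,0,-0.5],[0,0,-0.5],[0,0,-1],[0,0,-1],[0,0,0],[0,0,0]],"turn":[0,0,0,0,0,0]}'
python3 - <<'E'
from h import *
s=env.state();print(s['opening']*95)
im,d,c=cap('side','side5');cv2.imwrite('pics/side5c.png',cv2.resize(im[200:360,220:380],None,fx=4,fy=4))
im,d,c=cap('scene','scene5');cv2.imwrite('pics/scene5c.png',cv2.resize(im[60:220,260:420],None,fx=4,fy=4))
E
```

```text
t: 6.05
eef_pos: [526.6, 307.9, 173.7]
tcp_rot: [3.141, 0.0, 2.356]
ft_force: [-0.4, -0.6, -2.2]
opening: 0.685
65.08189929897586
```

View pics/side5c.png

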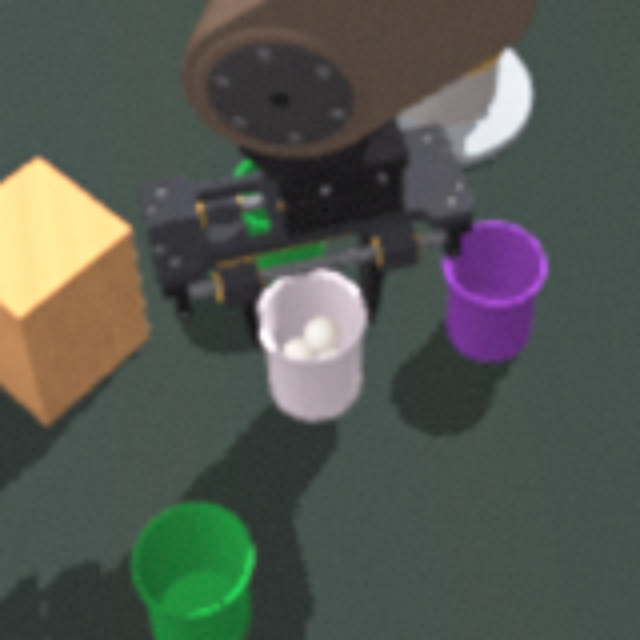

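View pics/scene5c.png

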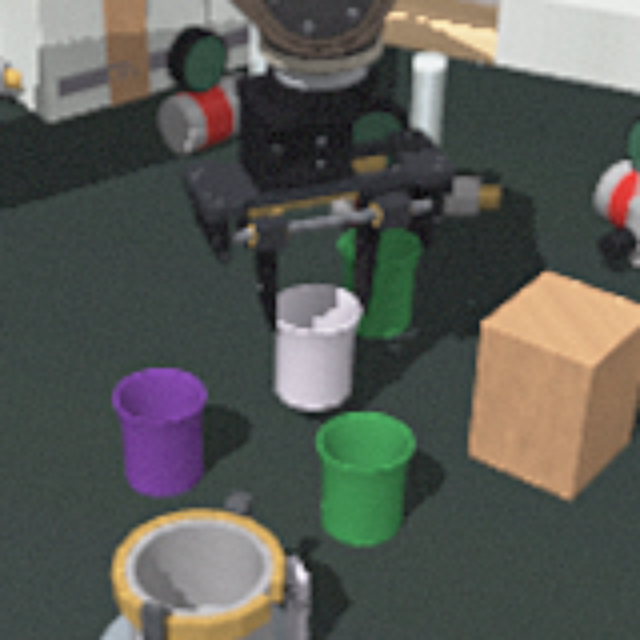

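```bash
python3 -m inch '{"hand":[0.5,0.5,0.5,0.5,0.5,0.5,0.5,0.5,0.5,0.5,0.5,0.5,0.5,0.5],"delta_pos":[[0,0,-1.5],[0,0,-2],[0,0,-2],[-0.3,-0.3,-1.5],[-1,-1,0],[-2,-2,0],[-2.2,-2.3,0],[-2.2,-2.3,0],[-2.2,-2.3,0],[-2.2,-2.3,0],[-2,-2,0],[-1,-1,0],[-0.2,-0.3,0],[0,0,0]],"turn":[0,0,0,0,0,0,0,0,0,0,0,0,0,0]}'
python3 - <<'E'
from h import *
s=env.state();print(s['opening']*95,s['eef_pos'])
im,d,c=cap('side','side6');cv2.imwrite('pics/side6c.png',cv2.resize(im[100:300,220:420],None,fx=3,fy=3))
im,d,c=cap('scene','scene6');cv2.imwrite('pics/scene6c.png',cv2.resize(im[80:260,220:400],None,fx=4,fy=4))
E
```

```text
t: 7.55
eef_pos: [522.8, 87.8, 242.9]
tcp_rot: [-3.141, -0.0, 2.355]
ft_force: [0.2, 0.5, -0.3]
opening: 0.685
65.08528116317348 [522.75192554  87.81825016 242.90057114]
```

View pics/side6c.png

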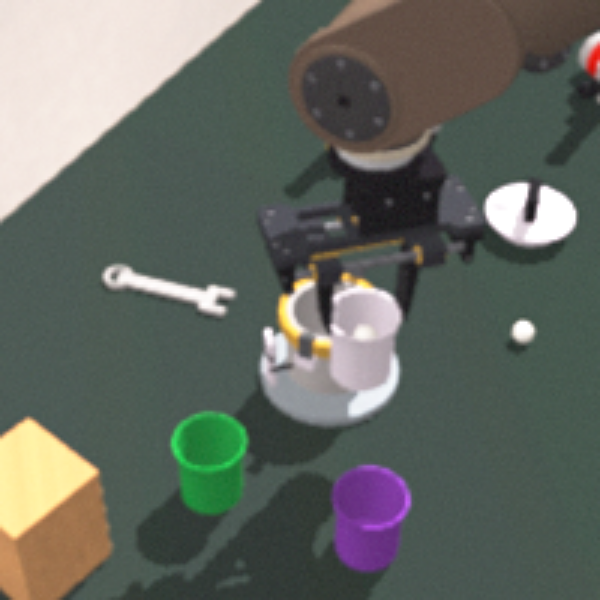

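View pics/scene6c.png

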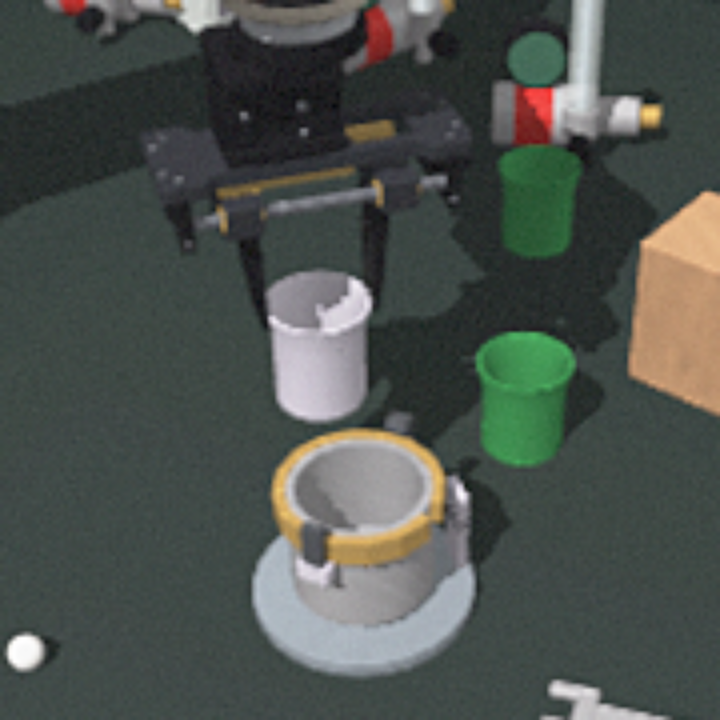

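```bash
python3 -m inch '{"hand":[0.5,0.5,0.5,0.5,0.5,0.5,0.5,0.5,0.5,0.5,0.5,0.5,0.5],"delta_pos":[[0,0,1.3],[0,0,1.3],[0,0,0],[-0.4,0,0],[-0.4,0,0],[-0.45,0,-0.2],[-0.45,0,-0.2],[-0.45,0,-0.2],[-0.5,0,-0.1],[-0.5,0,-0.1],[-0.45,0,0],[0,0,0],[0,0,0]],"turn":[0,0,0,0,0,0,0,0,0,0,0,0,0]}'
cat > look.py <<'E'
import sys
from h import *
n=sys.argv[1]
s=env.state();print(s['opening']*95,s['eef_pos'],s['ft_force'],s['moment'])
a,d,c=cap('side');b,d,c=cap('scene')
a=cv2.resize(a[150:270,270:390],None,fx=3.3,fy=3.3);b=cv2.resize(b[120:240,250:370],None,fx=3.3,fy=3.3)
cv2.imwrite(f'pics/{n}.png',np.hstack([a,b]))
E
python3 look.py p1
```

```text
t: 8.95
eef_pos: [548.5, 62.4, 225.3]
tcp_rot: [3.141, 0.0, 2.356]
ft_force: [-1.8, 1.3, 1.0]
opening: 0.679
64.50690942932437 [548.49341106  62.35288958 225.33441767] [-1.8117692   1.33910831  0.95862881] [ 0.56164492  0.45725802 -0.02271271]
```

View pics/p1.png

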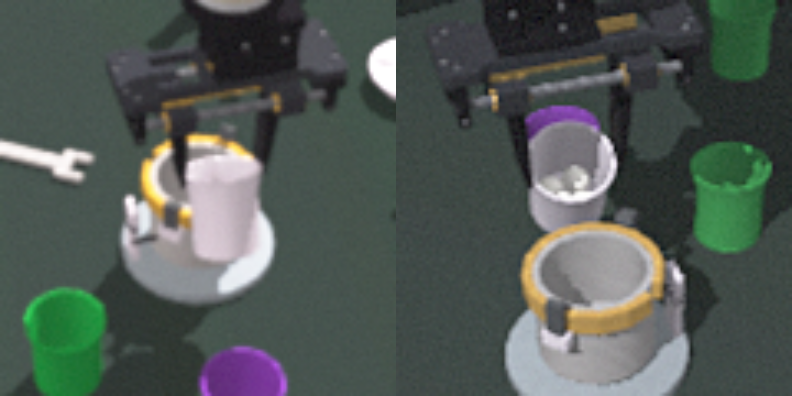

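```bash
python3 -m inch '{"hand":[0.5,0.5,0.5,0.5,0.5,0.5,0.5,0.5,0.5,0.5,0.5],"delta_pos":[[-0.45,0,0.05],[-0.5,0,0.05],[-0.5,0,0.1],[-0.45,0,0.15],[-0.45,0,0.2],[-0.45,0,0.2],[-0.4,0,0.25],[-0.4,0,0.3],[-0.4,0,0.3],[0,0,0],[0,0,0]],"turn":[0,0,0,0,0,0,0,0,0,0,0]}'
python3 look.py p2
```

```text
t: 10.15
eef_pos: [577.8, 33.3, 209.7]
tcp_rot: [3.14, 0.002, 2.356]
ft_force: [0.6, -1.7, 6.2]
opening: 0.681
64.68481464413485 [577.75640156  33.30756746 209.69270185] [ 0.60491128 -1.73247929  6.20182873] [-0.09899794  0.18471886  0.03303097]
```

View pics/p2.png

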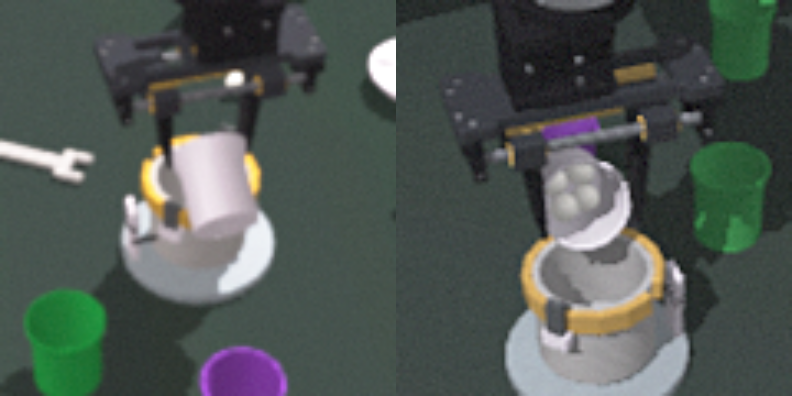

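```bash
python3 -m inch '{"hand":[0.5,0.5,0.5,0.5,0.5,0.5,0.5,0.5,0.5,0.5,0.5,0.5],"delta_pos":[[-0.3,0,0.4],[-0.3,0,0.4],[-0.3,0,0.3],[-0.4,0,0],[-0.4,0,0.2],[-0.4,0,0.3],[-0.3,0,0.4],[0,0,0],[0,0,0],[0,0,0],[0,0,0],[0,0,0]],"turn":[0,0,0,0,0,0,0,0,0,0,0,0]}'
python3 look.py p3
```

```text
t: 11.45
eef_pos: [593.8, 17.2, 189.4]
tcp_rot: [3.141, 0.001, 2.356]
ft_force: [1.0, -2.1, 1.6]
opening: 0.663
63.01707393049355 [593.76550957  17.20981802 189.42091117] [ 0.98876053 -2.05007176  1.647717  ] [-0.26673646 -0.14739538  0.09024587]
```

View pics/p3.png

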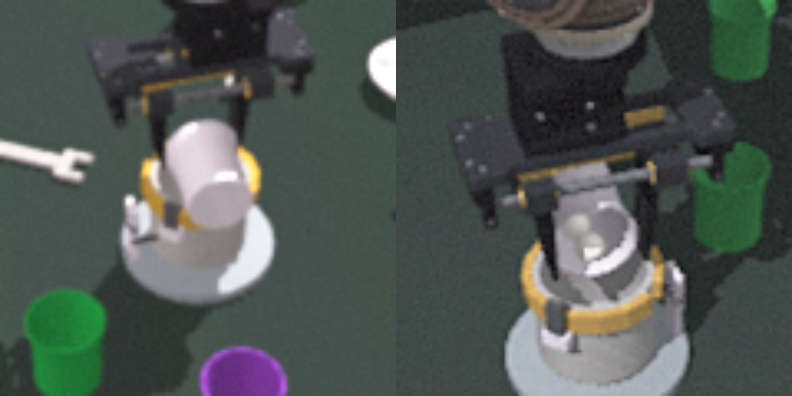

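```bash
python3 -m inch '{"hand":[0.5,0.5,0.5,0.5,0.5,0.5,0.5],"delta_pos":[[-0.1,0,0.2],[-0.1,0,0.2],[-0.1,0,0.2],[0,0,0.2],[0,0,0],[0,0,0],[0,0,0]],"turn":[0,0,0,0,0,0,0]}'
python3 look.py p4
```

```text
t: 12.25
eef_pos: [596.3, 14.7, 181.8]
tcp_rot: [3.141, 0.002, 2.356]
ft_force: [1.9, -5.0, 8.2]
opening: 0.657
62.37173077728455 [596.31379228  14.71629185 181.84033205] [ 1.88974748 -4.98617182  8.21104115] [-0.57817643 -0.08637744  0.10578748]
```

View pics/p4.png

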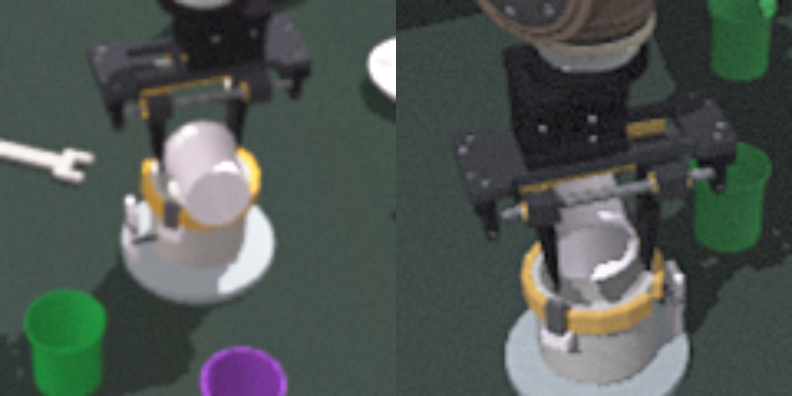

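```bash
python3 - <<'E'
from h import *
a,d,c=cap('side');b,d,c=cap('scene')
a=cv2.resize(a[180:240,300:360],None,fx=6.5,fy=6.5,interpolation=cv2.INTER_CUBIC);b=cv2.resize(b[170:230,280:340],None,fx=6.5,fy=6.5,interpolation=cv2.INTER_CUBIC)
cv2.imwrite('pics/p5.png',np.hstack([a,b])); cap('wrist','p5w')
E
```

```text
(no output)
```

View pics/p5.png

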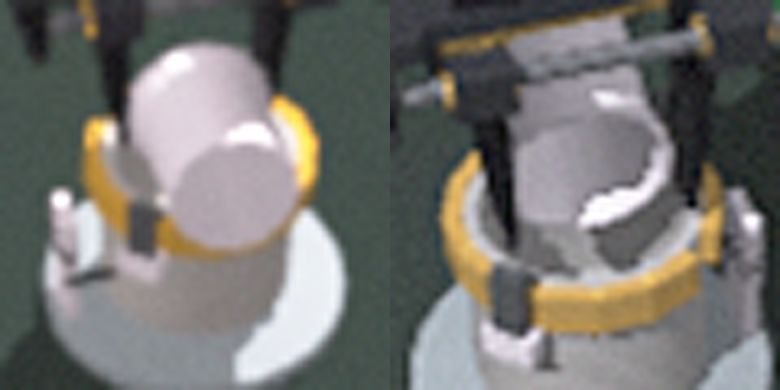

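View pics/p5w.png

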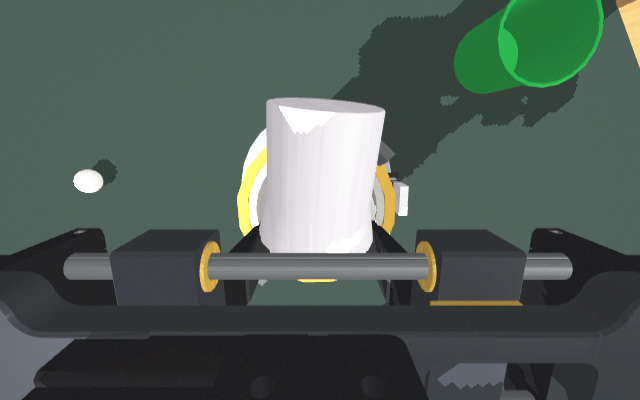

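```bash
python3 -m inch '{"hand":[0.5,0.5,0.5,0.5,0.5,0.5,0.5,0.5,0.5],"delta_pos":[[-0.1,0,0.2],[0,0,0.2],[0,0,0],[0,0,-0.6],[0,0,-1.5],[0,0,-2],[0,0,-2],[0,0,-1.5],[0,0,0]],"turn":[0,0,0,0,0,0,0,0,0]}'
python3 look.py p6
```

```text
t: 13.4
eef_pos: [596.6, 14.7, 254.8]
tcp_rot: [3.14, 0.002, 2.356]
ft_force: [-0.2, -0.7, -0.8]
opening: 0.661
62.82625947559793 [596.63111987  14.72229428 254.79967034] [-0.2052103  -0.66943156 -0.76119852] [ 0.01577879 -0.06517331  0.02131138]
```

View pics/p6.png

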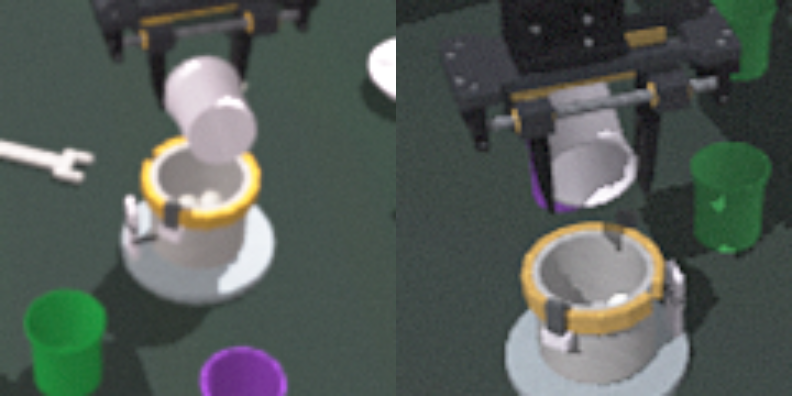

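```bash
cat > cuppose.py <<'E'
from h import *
def pose(u,v,rad=5,cam='side'):
    im,d,c=cap(cam); P=cloud(c,d)
    q=P[v-rad:v+rad+1,u-rad:u+rad+1].reshape(-1,3); q=q[~np.isnan(q[:,0])]
    m=np.median(q,0); q=q[np.linalg.norm(q-m,axis=1)<25]; m=q.mean(0)
    n=np.linalg.svd(q-m)[2][2]; return m,n,np.array(c['T'])[:3,3]
if __name__=='__main__':
    import sys
    m,n,o=pose(int(sys.argv[1]),int(sys.argv[2]))
    if n@(o-m)<0:n=-n
    print('bottom pt',m.round(1),'outward normal',n.round(3),'tilt deg',np.degrees(np.arccos(-n[2])).round(1), 'tcp',env.state()['eef_pos'].round(1))
E
python3 cuppose.py 337 190
```

```text
bottom pt [546.3  73.9 202.4] outward normal [-0.646  0.738  0.195] tilt deg 101.2 tcp [596.   14.6 252.3]
```

```bash
python3 -m inch '{"hand":[0.5,0.5,0.5,0.5,0.5,0.5,0.5,0.5,0.5,0.5,0.5,0.5],"delta_pos":[[-1.5,0,0],[-3,0,0],[-3,0,0],[-3,0,0],[-1.5,0,0],[0,0,0],[0,0,1.5],[0,0,2.2],[0,0,2.2],[0,0,1.5],[0,0,0.8],[0,0,0]],"turn":[0,0,0,0,0,0,0,0,0,0,0,0]}'
python3 look.py p7
```

```text
t: 14.75
eef_pos: [681.2, -70.6, 170.5]
tcp_rot: [-3.141, -0.0, 2.356]
ft_force: [2.1, -5.4, 2.0]
opening: 0.598
56.795160703972186 [681.19344926 -70.58155347 170.48618169] [ 2.12239723 -5.40068559  1.98072191] [-0.88683337 -0.29144571  0.21180637]
```

View pics/p7.png

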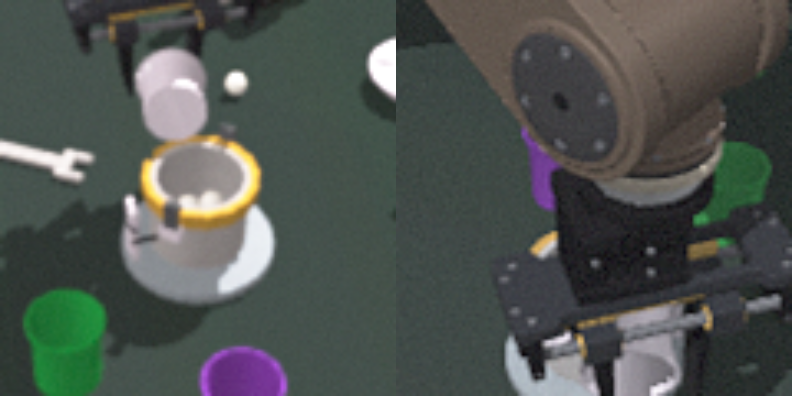

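```bash
python3 cuppose.py 323 183; python3 - <<'E'
from h import *
a,d,c=cap('side'); cv2.imwrite('pics/p8.png',cv2.resize(a[130:230,280:380],None,fx=6,fy=6,interpolation=cv2.INTER_CUBIC)); cap('wrist','p8w')
E
```

```text
bottom pt [632.6  -8.7 127.1] outward normal [-0.467  0.854  0.229] tilt deg 103.2 tcp [682.  -70.9 172.6]
```

View pics/p8.png

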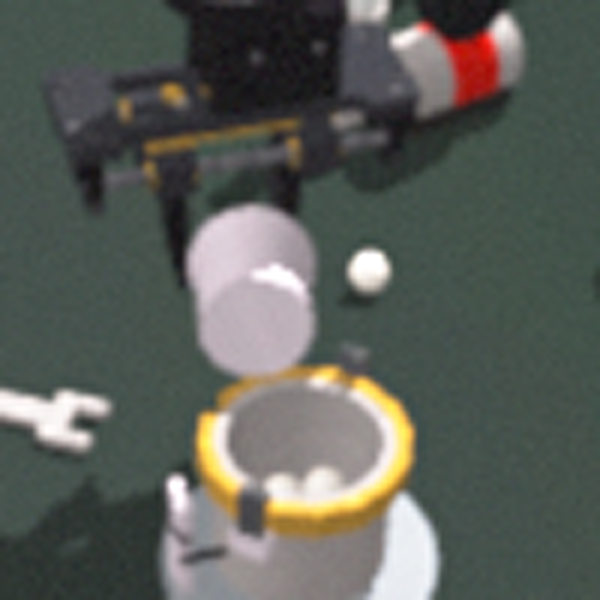

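View pics/p8w.png

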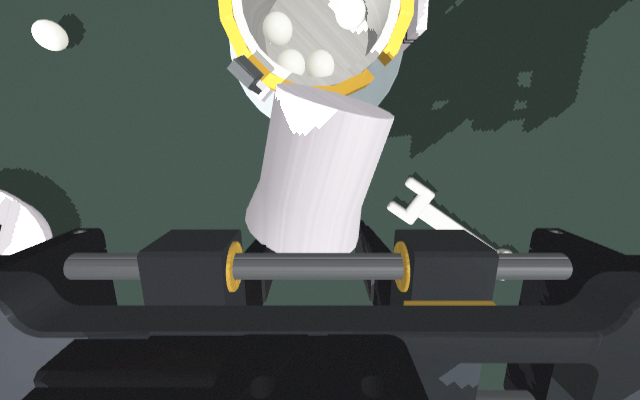

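```bash
python3 -m inch '{"hand":[0.5,0.5,0.5,0.5,0.5],"delta_pos":[[-0.5,0,0],[-0.7,0,0],[-0.8,0,0],[0,0,0],[0,0,0]],"turn":[0,0,0,0,0]}'
python3 cuppose.py 323 176; python3 - <<'E'
from h import *
a,d,c=cap('side'); cv2.imwrite('pics/p9.png',cv2.resize(a[130:230,280:380],None,fx=6,fy=6,interpolation=cv2.INTER_CUBIC)); cap('wrist','p9w')
E
```

```text
t: 15.5
eef_pos: [695.4, -84.7, 171.0]
tcp_rot: [-3.141, -0.0, 2.355]
ft_force: [-0.3, 0.3, -0.9]
opening: 0.499
bottom pt [ 715.4 -169.8    1.6] outward normal [-0.018 -0.009  1.   ] tilt deg 178.8 tcp [695.3 -84.6 171. ]
```

View pics/p9.png

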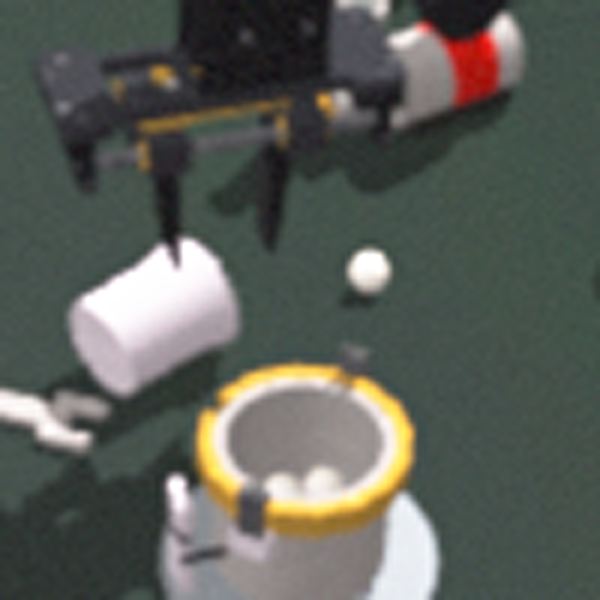

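View pics/p9w.png

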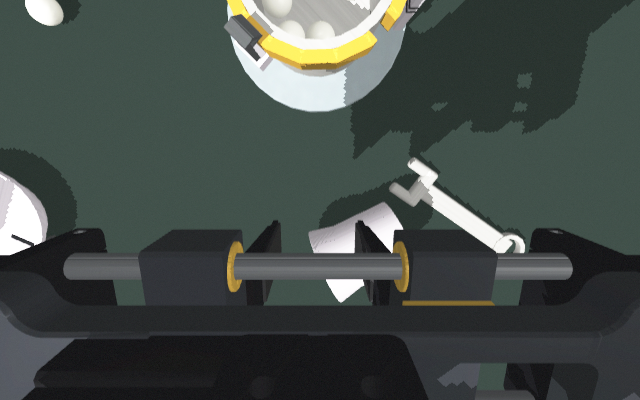

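```bash
python3 -m inch '{"hand":[0.6,0.7,0.8,0.9,1],"delta_pos":[[0,0,-1],[0,0,-2],[0,0,-3],[0,0,-3],[0,0,0]],"turn":[0,0,0,0,0]}'
python3 - <<'E'
from h import *
a,d,c=cap('side'); cv2.imwrite('pics/q1.png',cv2.resize(a[130:230,240:380],None,fx=5,fy=5,interpolation=cv2.INTER_CUBIC)); cap('wrist','q1w'); cap('scene','q1s')
E
```

```text
t: 16.15
eef_pos: [696.4, -84.6, 266.6]
tcp_rot: [3.138, 0.006, 2.356]
ft_force: [0.5, -0.3, -0.2]
opening: 0.865
```

View pics/q1.png

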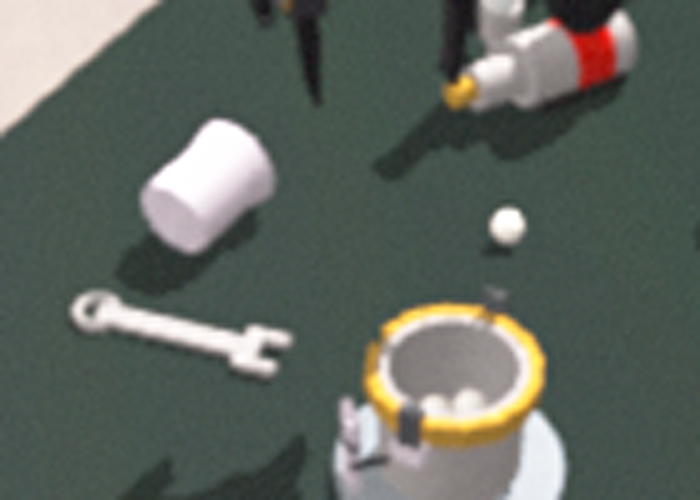

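View pics/q1w.png

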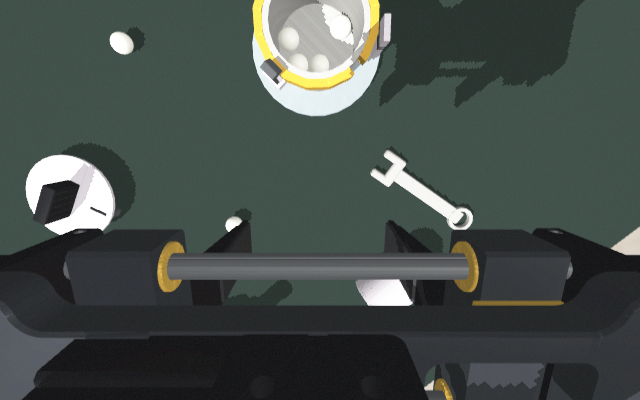

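View pics/q1s.png

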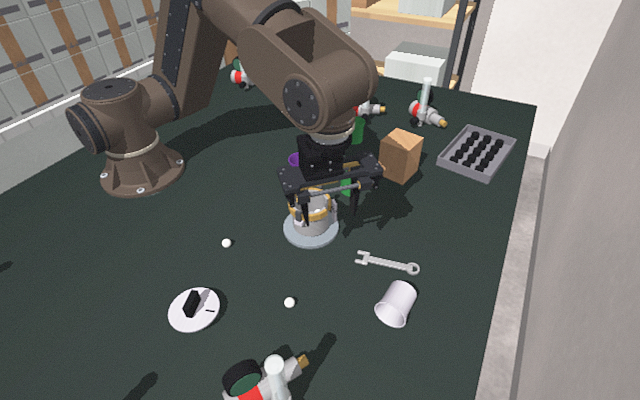

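```bash
cat > cuploc.py <<'E'
from h import *
def loc(cam='scene'):
    im,d,c=cap(cam); P=cloud(c,d); hsv=cv2.cvtColor(im,cv2.COLOR_BGR2HSV)
    w=(hsv[...,1]<45)&(hsv[...,2]>90)&(P[...,2]>10)&(P[...,2]<80)&(P[...,0]>690)&(P[...,0]<1050)&(P[...,1]<150)&(P[...,1]>-330)
    n,l,st,ce=cv2.connectedComponentsWithStats(w.astype(np.uint8))
    i=1+np.argmax(st[1:,4]); return P[l==i].mean(0).round(1),ce[i].round(),st[i,4],im
if __name__=='__main__':
    for k in range(3):
        for cam in ['scene','side']:
            print(env.state()['t'],cam,*loc(cam)[:3])
E
python3 cuploc.py
```

```text
16.3 scene [ 866.8 -111.9   46.8] [399. 302.] 1034
16.35 side [866.9 -95.3  47.2] [276. 164.] 408
16.4 scene [ 875.7 -112.1   46.7] [404. 303.] 1052
16.45 side [876.1 -96.1  46.6] [274. 163.] 408
16.5 scene [ 885.5 -112.3   47.2] [408. 305.] 1042
16.55 side [884.7 -96.   47.1] [272. 162.] 408
```

```bash
python3 - <<'E'
from h import *
c=viewer.get_calibration('scene'); 
for p in [(488,305),(498,250),(483,340)]: print(onplane(c,*p,0).round())
im=cv2.imread('pics/q1s.png'); print(im[305,430:520:6].tolist())
print(env.state()['t'],tool([915,-134,140]))
E
```

```text
[1031.   -2.    0.]
[1026.  167.   -0.]
[1037.  -88.    0.]
[[68, 70, 63], [73, 77, 68], [66, 69, 59], [72, 75, 63], [71, 72, 61], [74, 74, 65], [76, 79, 68], [73, 74, 68], [74, 80, 65], [69, 71, 61], [71, 76, 65], [189, 194, 201], [176, 180, 187], [176, 179, 186], [183, 185, 194]]
16.6 [-19.03  12.05  12.03]
```

```bash
python3 -m inch '{"hand":[1,1,1,1,1,1],"delta_pos":[[-3.36,2.79,2.4],[-2.9,3.26,2.4],[-2.38,3.66,2.4],[-1.81,3.98,2.4],[-1.19,4.2,2.4],[0,0.5,0]],"turn":[0.15,0.15,0.15,0.15,0.15,0.035]}'
python3 - <<'E'
from cuploc import *
p,ce,n,im=loc('scene'); print(p,ce,n,env.state()['t'],env.state()['eef_pos'])
cv2.imwrite('pics/r1.png',cv2.resize(im[180:360,300:520],None,fx=3.5,fy=3.5))
E
```

```text
t: 17.2
eef_pos: [918.8, -104.5, 129.8]
tcp_rot: [-3.132, -0.002, 1.565]
ft_force: [-1.2, 0.5, -1.4]
opening: 1.001
[ 897.9 -112.8   47.1] [414. 308.] 1061 17.25 [ 918.41533136 -104.28323754  132.8325081 ]
```

View pics/r1.png

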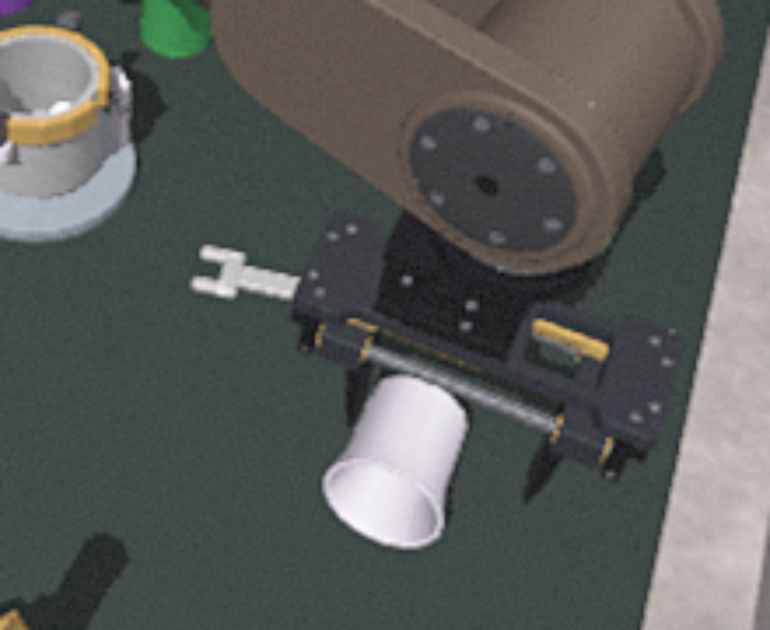

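```bash
python3 - <<'E'
from cuploc import *
for cam in ['scene','side','scene']:
    p,ce,n,im=loc(cam); print(cam,p,ce,n,env.state()['t'])
im,d,c=cap('scene'); P=cloud(c,d); hsv=cv2.cvtColor(im,cv2.COLOR_BGR2HSV)
w=(hsv[...,1]<45)&(hsv[...,2]>90)&(P[...,2]>5)&(P[...,2]<80)&(abs(P[...,0]-900)<70)&(abs(P[...,1]+115)<70)
n,l,st,ce=cv2.connectedComponentsWithStats(w.astype(np.uint8)); i=1+np.argmax(st[1:,4]); q=P[l==i]
print(np.nanpercentile(q,[2,50,98],axis=0).round())
for y in range(-170,-60,12):
    k=q[abs(q[:,1]-y)<6]
    if len(k)>5: print(y,len(k),k[:,0].min().round(),k[:,0].max().round(),k[:,2].max().round(), k[k[:,2]>k[:,2].max()-4][:,0].mean().round(1))
s=env.state(); print(s['eef_pos'],s['ft_force'])
cap('wrist','r2w')
E
```

```text
scene [ 897.9 -112.9   46.9] [414. 308.] 1073 17.3
side [895.2 -92.2  45.6] [269. 162.] 362 17.35
scene [ 901.  -112.7   47.4] [416. 309.] 1058 17.4
[[ 874. -144.    6.]
 [ 903. -118.   51.]
 [ 931.  -73.   65.]]
-146 144 870.0 936.0 69.0 900.7
-134 297 873.0 933.0 68.0 902.4
-122 264 875.0 931.0 64.0 902.7
-110 210 875.0 931.0 62.0 901.4
-98 146 874.0 931.0 63.0 902.3
-86 134 875.0 930.0 61.0 901.9
-74 102 874.0 930.0 60.0 902.5
[ 917.60629976 -104.4389179   143.00177504] [0.57647216 0.3568823  0.4733377 ]
```

View pics/r2w.png

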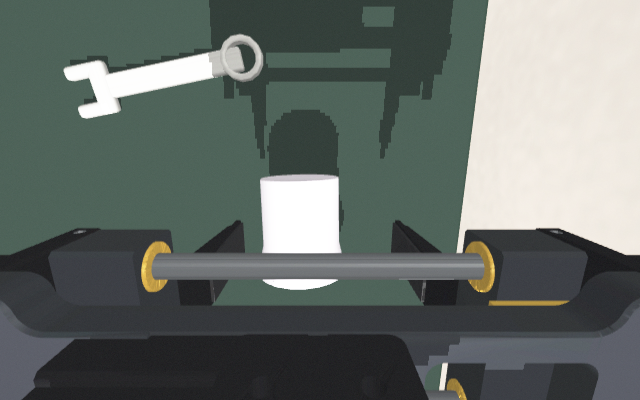

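```bash
python3 -m inch '{"hand":[1,1,1,1,0.5,0.5,0.5,0.5,0.5,0.5],"delta_pos":[[0,-1.3,0],[0,0,1.8],[0,0,1.8],[0,0,1.7],[0,0,0],[0,0,0],[0,0,0],[0,0,0],[0,0,0],[0,0,0]],"turn":[0,0,0,0,0,0,0,0,0,0]}'
python3 - <<'E'
from h import *
s=env.state(); print(s['opening']*95,s['eef_pos'],s['ft_force'],s['moment'])
im,d,c=cap('scene'); cv2.imwrite('pics/r3.png',cv2.resize(im[180:360,300:520],None,fx=3.5,fy=3.5))
cap('wrist','r3w')
E
```

```text
t: 18.5
eef_pos: [905.0, -104.5, 89.0]
tcp_rot: [3.141, 0.0, 1.571]
ft_force: [-0.3, -0.7, 1.0]
opening: 0.609
57.885836028838675 [ 904.97088667 -104.51538209   88.96455401] [-0.30009752 -0.71763926  0.98149318] [-0.01933687  0.05980182 -0.01723814]
```

View pics/r3.png

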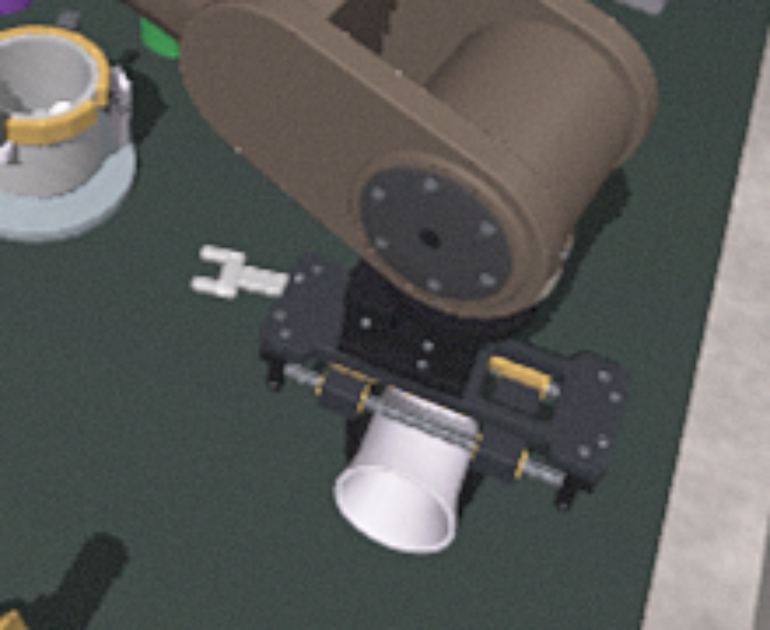

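View pics/r3w.png

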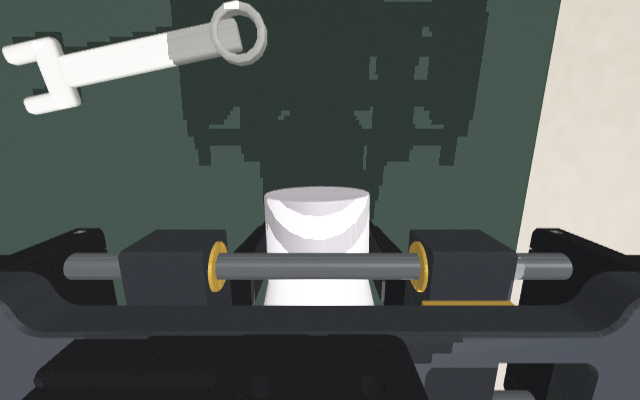

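```bash
python3 -m inch '{"hand":[0.5,0.5,0.5,0.5,0.5,0.5,0.5],"delta_pos":[[0,0,-1.5],[0,0,-2.5],[0,0,-3],[0,0,-3],[0,0,-3],[0,0,-2],[0,0,0]],"turn":[0,-0.131,-0.131,-0.131,-0.131,-0.131,-0.13]}'
python3 - <<'E'
from h import *
s=env.state(); print(s['opening']*95,s['eef_pos'],s['ft_force'],s['moment'],s['tcp_rot'],tool([528.4,83.2,240]))
im,d,c=cap('scene'); cv2.imwrite('pics/r4.png',cv2.resize(im[140:360,300:520],None,fx=3,fy=3))
E
```

```text
t: 19.3
eef_pos: [905.3, -104.5, 244.3]
tcp_rot: [3.138, 0.006, 2.361]
ft_force: [-0.3, 0.0, -1.3]
opening: 0.612
58.107955014281146 [ 905.34092387 -104.50965638  244.29996733] [-0.32665601  0.01095461 -1.31771315] [ 0.05232321 -0.09033704  0.01502943] [3.13771229 0.00568031 2.36120209] [ 40.   -13.18   0.15]
```

View pics/r4.png

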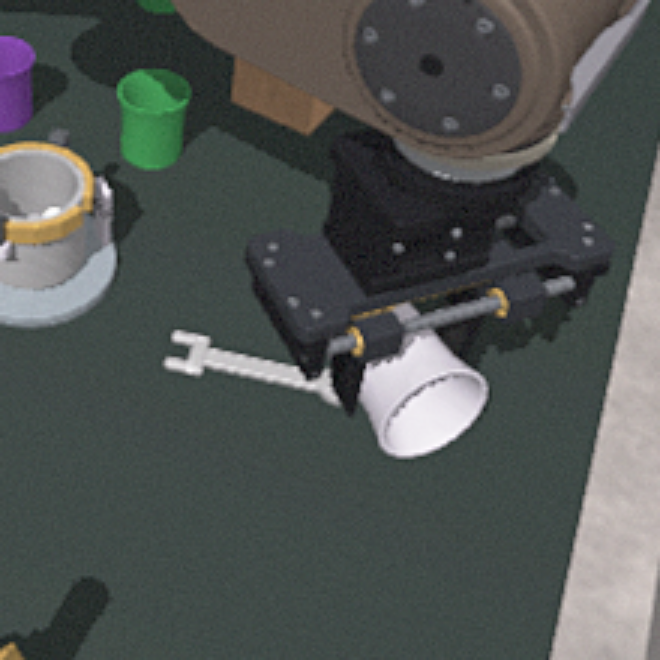

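```bash
python3 -m inch '{"hand":[0.5,0.5,0.5,0.5,0.5,0.5,0.5,0.5,0.5,0.5,0.5,0.5,0.5,0.5,0.5],"delta_pos":[[2,-0.6,0],[4,-1.3,0],[4,-1.3,0],[4,-1.3,0],[4,-1.3,0],[4,-1.4,0],[4,-1.4,0],[4,-1.4,0],[4,-1.4,0],[4,-1.3,0],[2,-0.5,0],[0,0,0],[0,0,2],[0,0,2],[0,0,0]],"turn":[0,0,0,0,0,0,0,0,0,0,0,0,0,0,0]}'
python3 look.py r5; python3 - <<'E'
from h import *
s=env.state();print(tool([528.4,83.2,188]),s['tcp_rot'])
E
```

```text
t: 20.85
eef_pos: [528.7, 84.8, 196.6]
tcp_rot: [-3.139, -0.002, 2.354]
ft_force: [-0.5, 0.4, -0.4]
opening: 0.612
58.18521716537816 [528.6722593   84.8340001  196.63409497] [-0.49586995  0.36672993 -0.36257725] [ 0.02392557 -0.00251309 -0.01147638]
[-0.06 -0.19  1.05] [-3.14151065e+00 -3.87229660e-05  2.35444389e+00]
```

View pics/r5.png

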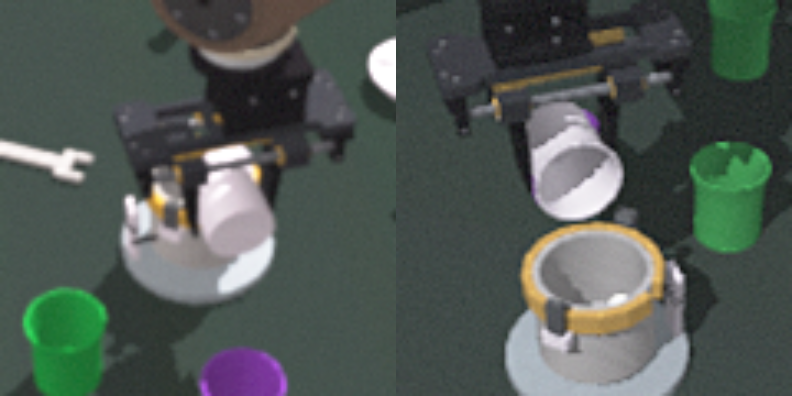

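```bash
python3 -m inch '{"hand":[0.5,0.5,0.5,0.5,0.5,0.5,0.5,0.5],"delta_pos":[[0,-0.1,0.6],[0,0,0.5],[0.2,0,0.4],[0.2,0,0.4],[0.2,0,0.4],[0.2,0,0.5],[0.2,0,0.5],[0,0,0]],"turn":[0,0,0,0,0,0,0,0]}'
python3 look.py r6
```

```text
t: 21.75
eef_pos: [521.1, 92.1, 165.3]
tcp_rot: [3.141, 0.001, 2.356]
ft_force: [1.0, 4.2, 3.8]
opening: 0.61
57.99450703470757 [521.05805446  92.13772464 165.28704752] [1.02430749 4.20682072 3.77858746] [ 0.70784187 -0.20894044  0.22417323]
```

View pics/r6.png

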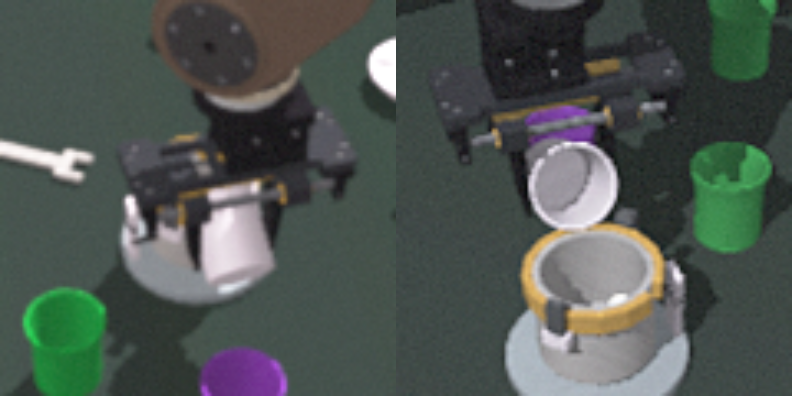

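```bash
python3 -m inch '{"hand":[0.5,0.5,0.5,0.5,0.5,0.5,0.5,0.5,0.5,0.5],"delta_pos":[[0.1,0,0.4],[0.1,0,0.4],[0,0,0.4],[0,0,0.4],[0,0,0.4],[-0.1,0,0.4],[-0.1,0,0.4],[-0.2,0,0.4],[-0.2,0,0.3],[0,0,0]],"turn":[0,0,0,0,0,0,0,0,0,0]}'
python3 look.py r7
```

```text
t: 22.85
eef_pos: [518.0, 92.1, 129.7]
tcp_rot: [-3.134, -0.012, 2.357]
ft_force: [-30.8, 39.6, 21.1]
opening: 0.627
59.599376207707046 [518.0160975   92.07839108 129.74785951] [-30.78519805  39.55768333  21.10730239] [5.26838157 3.82889697 0.36823611]
```

View pics/r7.png

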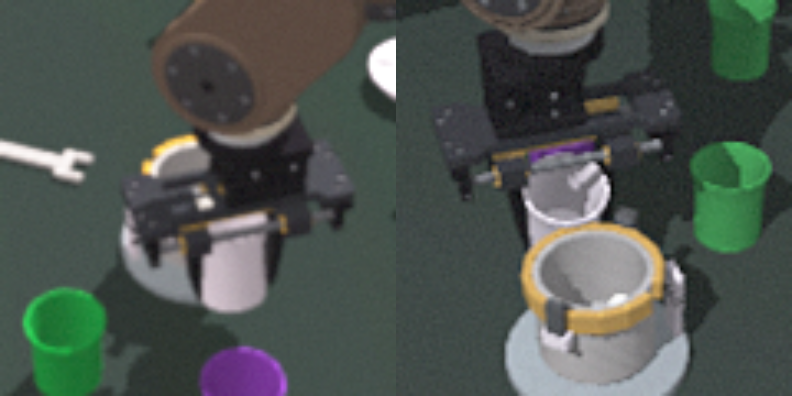

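```bash
python3 -m inch '{"hand":[0.5,0.5,0.5,0.5],"delta_pos":[[0.5,0,-0.2],[0.7,0,-0.2],[1,0,0],[0,0,0]],"turn":[0,0,0,0]}'
python3 look.py r8
```

```text
t: 23.35
eef_pos: [507.5, 104.7, 134.2]
tcp_rot: [-3.141, -0.0, 2.356]
ft_force: [-0.4, -0.1, -1.3]
opening: 0.633
60.112011423088276 [507.45250608 104.71480529 134.17624396] [-0.41753041 -0.08484213 -1.2600048 ] [ 0.07825361 -0.03815609  0.03785891]
```

View pics/r8.png

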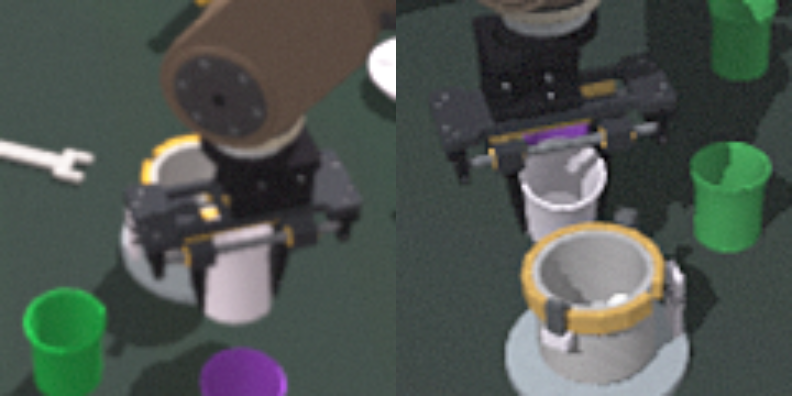

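```bash
python3 -m inch '{"hand":[0.5,0.5,0.5,0.5,0.5,0.5,0.5,0.5],"delta_pos":[[-0.2,-1.5,-0.5],[-0.3,-2.5,0],[-0.3,-2,0],[-0.1,-0.9,0],[0,0,1.5],[0,0,1],[0,0,0.5],[0,0,0]],"turn":[0,0,0,0,0,0,0,0]}'
cat > look2.py <<'E'
import sys
from h import *
n,u1,v1,u2,v2=sys.argv[1],*map(int,sys.argv[2:6]); r=60
s=env.state();print(round(s['opening']*95,1),s['eef_pos'].round(1),s['ft_force'].round(1),s['moment'].round(2),s['tcp_rot'].round(3))
a,d,c=cap('side');b,d,c=cap('scene')
f=lambda im,u,v:cv2.resize(im[max(v-r,0):v+r,max(u-r,0):u+r],(396,396),interpolation=cv2.INTER_CUBIC)
cv2.imwrite(f'pics/{n}.png',np.hstack([f(a,u1,v1),f(b,u2,v2)]))
E
python3 look2.py s1 350 220 280 190
```

```text
t: 24.25
eef_pos: [465.7, 49.2, 108.6]
tcp_rot: [-3.141, -0.001, 2.356]
ft_force: [0.3, -1.5, -0.7]
opening: 0.63
59.8 [465.7  49.2 108.6] [ 0.3 -1.5 -0.7] [ 0.04 -0.04  0.  ] [-3.141e+00 -1.000e-03  2.356e+00]
```

View pics/s1.png

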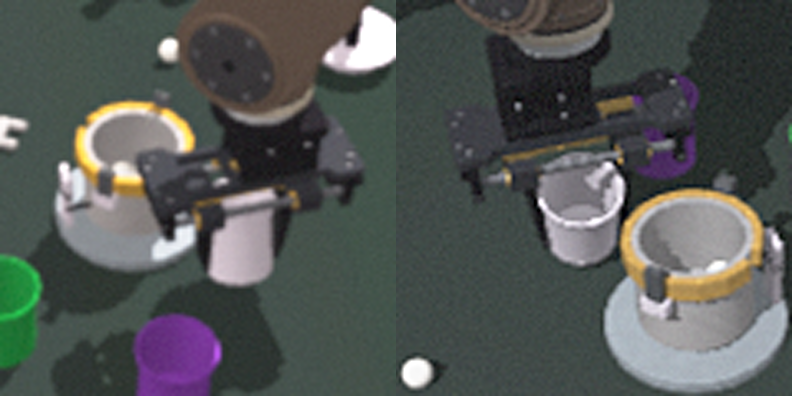

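```bash
python3 -m inch '{"hand":[0.5,0.5,0.5],"delta_pos":[[0,0,0.4],[0,0,0.3],[0,0,0]],"turn":[0,0,0]}'; python3 -m inch '{"hand":[0.5,0.5,0.5],"delta_pos":[[0,0,0.3],[0,0,0.3],[0,0,0]],"turn":[0,0,0]}'
python3 look2.py s2 350 220 280 190
```

```text
t: 24.65
eef_pos: [465.7, 49.2, 102.0]
tcp_rot: [-3.141, -0.0, 2.356]
ft_force: [-1.0, 0.1, -0.7]
opening: 0.625
t: 24.95
eef_pos: [465.7, 49.1, 95.9]
tcp_rot: [-3.141, -0.0, 2.356]
ft_force: [-0.6, 0.2, -1.0]
opening: 0.629
59.8 [465.7  49.1  95.9] [-0.6  0.2 -1. ] [ 0.08 -0.03  0.  ] [-3.141 -0.     2.356]
```

View pics/s2.png

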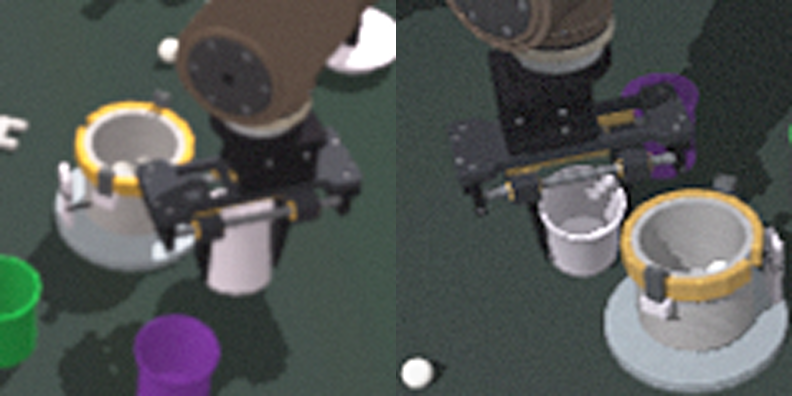

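```bash
python3 - <<'E'
from h import *
for cam in ['scene','side']:
    im,d,c=cap(cam); P=cloud(c,d); hsv=cv2.cvtColor(im,cv2.COLOR_BGR2HSV)
    w=(hsv[...,1]<60)&(hsv[...,2]>90)&(np.hypot(P[...,0]-463,P[...,1]-47)<48)&(P[...,2]>-5)&(P[...,2]<100)
    q=P[w]; print(cam,len(q),np.percentile(q,[1,5,50,95,99],axis=0).round(1).tolist())
    for z in range(0,95,8):
        k=q[abs(q[:,2]-z)<4]
        if len(k)>20: print(z,len(k),fitc(k[:,:2],29 if z<55 else 33)[0][:2].round(1))
E
```

```text
scene 649 [[437.9, 5.6, -0.0], [442.0, 11.8, 7.1], [467.7, 51.7, 44.8], [498.3, 72.9, 79.6], [506.7, 76.4, 88.6]]
0 25 [458.3  55.9]
8 23 [459.3  52.8]
16 59 [461.3  45.1]
24 81 [464.7  47.5]
32 64 [465.7  46.7]
40 65 [467.3  44.3]
48 67 [470.   42.4]
56 56 [476.   39.6]
64 66 [475.2  35.8]
72 85 [477.8  34.6]
80 41 [479.4  33.1]
side 422 [[440.3, 13.8, -0.1], [442.5, 17.4, 3.0], [460.3, 65.8, 49.9], [485.2, 79.0, 83.3], [495.9, 80.7, 88.6]]
0 23 [470.8  39.7]
24 43 [468.2  51. ]
32 49 [443.7  93.7]
40 42 [447.7  92.4]
48 61 [474.4  46. ]
56 61 [480.4  43.8]
64 51 [482.8  41. ]
72 35 [484.   39.6]
80 30 [433.1  48.7]
```

```bash
python3 -m inch '{"hand":[0.5,0.5,0.5,0.5],"delta_pos":[[0,0,0.2],[0,0,0.2],[0,0,0],[0,0,0]],"turn":[0,0,0,0]}';python3 -m inch '{"hand":[0.5,0.5,0.5,0.5],"delta_pos":[[0,0,0.2],[0,0,0.2],[0,0,0],[0,0,0]],"turn":[0,0,0,0]}'
python3 look2.py s3 350 220 280 190
```

```text
t: 25.55
eef_pos: [465.9, 49.2, 93.6]
tcp_rot: [3.14, 0.001, 2.356]
ft_force: [-4.2, 0.0, 24.3]
opening: 0.625
t: 25.95
eef_pos: [465.8, 49.3, 90.1]
tcp_rot: [3.14, 0.002, 2.356]
ft_force: [-7.8, 1.5, 35.5]
opening: 0.62
58.9 [465.8  49.3  90.1] [-7.8  1.5 35.5] [-0.23  0.99 -0.03] [3.140e+00 2.000e-03 2.356e+00]
```

View pics/s3.png

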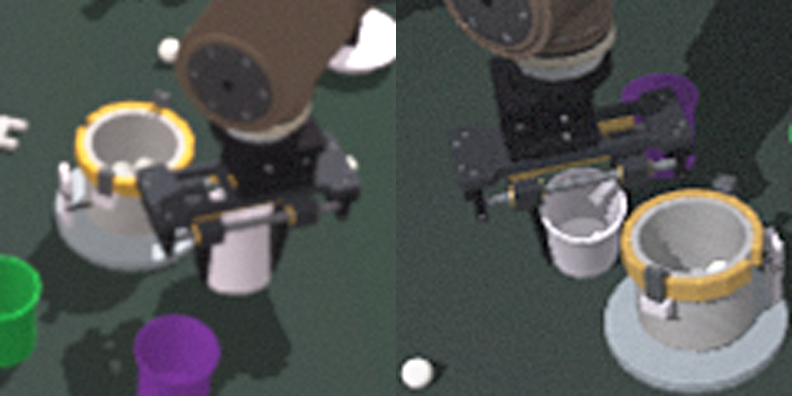

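```bash
python3 -m inch '{"hand":[0.5,0.5,0.5],"delta_pos":[[0,0,-0.3],[0,0,-0.1],[0,0,0]],"turn":[0,0,0]}'
python3 - <<'E'
from h import *
s=env.state();print(s['ft_force'],s['eef_pos'])
E
```

```text
t: 26.35
eef_pos: [465.8, 49.2, 92.2]
tcp_rot: [3.141, 0.0, 2.356]
ft_force: [0.6, 0.1, -1.1]
opening: 0.618
[ 0.58166381  0.1084485  -1.08167179] [465.83936764  49.15554305  92.23639744]
```

```bash
python3 -m inch '{"hand":[0.5,0.5,0.64,0.7,0.8,0.9,1,1,1],"delta_pos":[[0,0,0.15],[0,0,0],[0,0,0],[0,0,0],[0,0,0],[0,0,0],[0,0,0],[0,0,0],[0,0,0]],"turn":[0,0,0,0,0,0,0,0,0]}'
python3 look2.py s4 350 220 280 190
```

```text
t: 27.25
eef_pos: [465.8, 49.2, 90.7]
tcp_rot: [3.141, 0.0, 2.356]
ft_force: [-0.0, 0.2, 0.3]
opening: 0.994
94.4 [465.8  49.2  90.7] [-0.   0.2  0.3] [ 0.03 -0.05 -0.05] [3.141 0.    2.356]
```

View pics/s4.png

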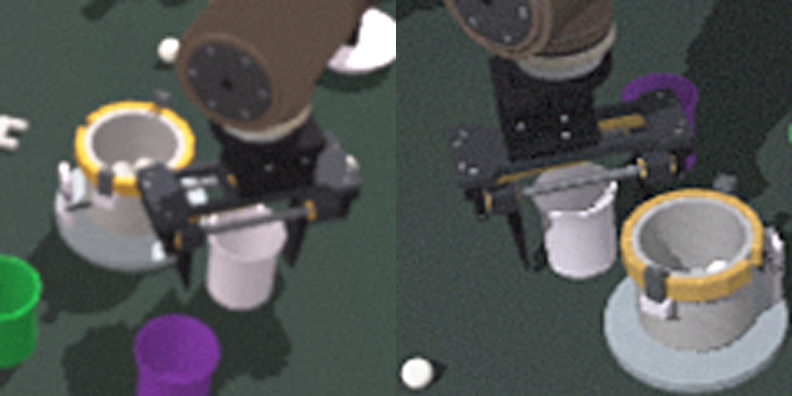

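```bash
python3 -m inch '{"hand":[1,1,1,1,1,1,1],"delta_pos":[[0,0,-2],[0,0,-3],[0,0,-4],[0,0,-4],[0,0,-3],[0,0,0],[0,0,0]],"turn":[0,0,0,0,0,0,0]}'
python3 look2.py s5 350 220 280 190; python3 - <<'E'
from h import *
print(tool([486,-181,200]))
E
```

```text
t: 28.05
eef_pos: [465.6, 49.2, 251.0]
tcp_rot: [3.141, 0.001, 2.356]
ft_force: [0.0, 0.5, -0.6]
opening: 1.002
95.2 [465.6  49.2 251. ] [ 0.   0.5 -0.6] [ 0.04 -0.02  0.02] [3.141e+00 1.000e-03 2.356e+00]
[-17.74 -14.8    4.98]
```

View pics/s5.png

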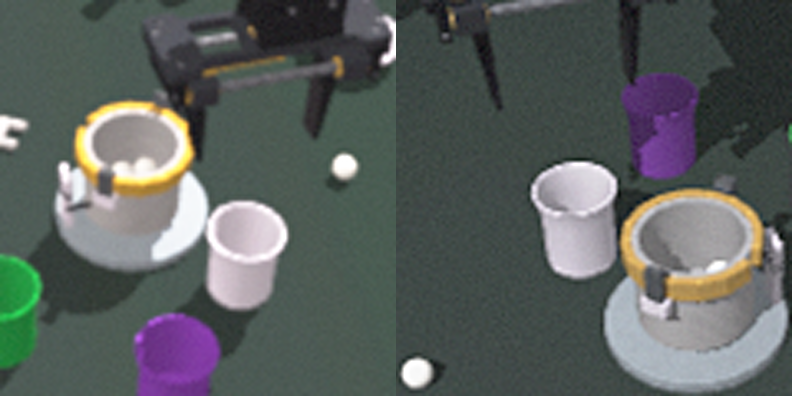

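```bash
python3 -m inch '{"hand":[1,1,1,1,1,1,1],"delta_pos":[[-2.9,-2.4,0.8],[-3,-2.5,0.8],[-3,-2.5,0.8],[-3,-2.5,0.8],[-3,-2.5,0.8],[-2.8,-2.4,1],[0,0,0]],"turn":[0,0,0,0,0,0,0]}'
cat > balls.py <<'E'
from h import *
def balls(cam='wrist',vmax=240):
    im,d,c=cap(cam); P=cloud(c,d); hsv=cv2.cvtColor(im,cv2.COLOR_BGR2HSV)
    w=(hsv[...,1]<45)&(hsv[...,2]>120)&(P[...,2]>2)&(P[...,2]<30); w[vmax:]=0
    n,l,st,ce=cv2.connectedComponentsWithStats(w.astype(np.uint8)); out=[]
    for i in range(1,n):
        if st[i,4]<20: continue
        q=P[l==i]; ext=np.ptp(q[:,:2],axis=0)
        if ext.max()<32: 
            # sphere fit r=11
            from scipy.optimize import least_squares
            s=least_squares(lambda p:np.linalg.norm(q-p,axis=1)-11,q.mean(0)-[0,0,8],loss='soft_l1')
            out.append((ce[i].round().tolist(),int(st[i,4]),s.x.round(1).tolist()))
    return out,im
if __name__=='__main__':
    for cam,v in [('wrist',240),('scene',400),('side',400)]:
        o,im=balls(cam,v); print(cam,o)
        if cam=='wrist': cv2.imwrite('pics/bw.png',im)
    print(env.state()['eef_pos'],env.state()['t'])
E
python3 balls.py
```

```text
t: 28.85
eef_pos: [485.9, -184.0, 198.2]
tcp_rot: [-3.14, -0.003, 2.352]
ft_force: [0.6, 1.2, 0.6]
opening: 1.001
wrist [([538.0, 5.0], 532, [498.0, 81.9, 13.7]), ([597.0, 85.0], 33, [585.6, 77.5, 26.3]), ([319.0, 114.0], 427, [429.2, -122.2, 11.0]), ([606.0, 234.0], 177, [735.7, 9.1, -1.1])]
scene [([299.0, 79.0], 22, [116.7, 767.6, 15.0]), ([103.0, 175.0], 39, [-79.6, -80.3, 10.4]), ([140.0, 190.0], 45, [77.2, -79.0, 10.2]), ([285.0, 201.0], 29, [481.4, 77.5, 17.3]), ([226.0, 242.0], 61, [426.0, -123.9, 11.6]), ([289.0, 302.0], 88, [654.0, -196.7, 11.2])]
side [([394.0, 210.0], 40, [432.4, -123.5, 12.8]), ([558.0, 334.0], 69, [-75.0, 80.6, 9.6])]
[ 485.74016178 -180.23994949  199.72831794] 29.0
```

View pics/bw.png

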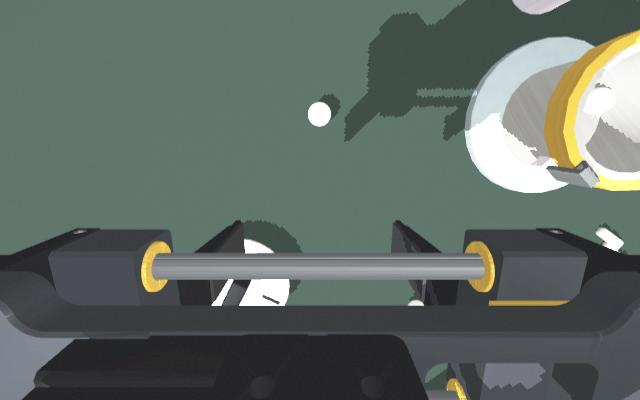

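```bash
python3 - <<'E'
from h import *
print(tool([429.3,-122.5,81.5]))
E
```

```text
[ 8.05  0.09 11.84]
```

```bash
python3 -m inch '{"hand":[1,0.8,0.6,0.6,0.6,0.6,0.6,0.6,0.6],"delta_pos":[[2.5,0,0],[3,0.1,0],[2.5,0,0],[0,0,2],[0,0,3],[0,0,3],[0,0,2.5],[0,0,1.3],[0,0,0]],"turn":[0,0,0,0,0,0,0,0,0]}'
python3 -m inch '{"hand":[0.3,0.1,0.1,0.1,0.1,0.1],"delta_pos":[[0,0,0],[0,0,0],[0,0,0],[0,0,0],[0,0,0],[0,0,0]],"turn":[0,0,0,0,0,0]}'
python3 look2.py b1 390 205 230 240
```

```text
t: 29.9
eef_pos: [429.7, -122.1, 81.5]
tcp_rot: [-3.141, -0.003, 2.357]
ft_force: [-0.7, 0.4, -0.1]
opening: 0.601
t: 30.5
eef_pos: [430.4, -123.4, 83.0]
tcp_rot: [3.141, 0.001, 2.356]
ft_force: [0.4, 0.5, 2.2]
opening: 0.21
19.9 [ 430.4 -123.4   83. ] [0.4 0.5 2.2] [ 0.08 -0.02  0.  ] [3.141e+00 1.000e-03 2.356e+00]
```

View pics/b1.png

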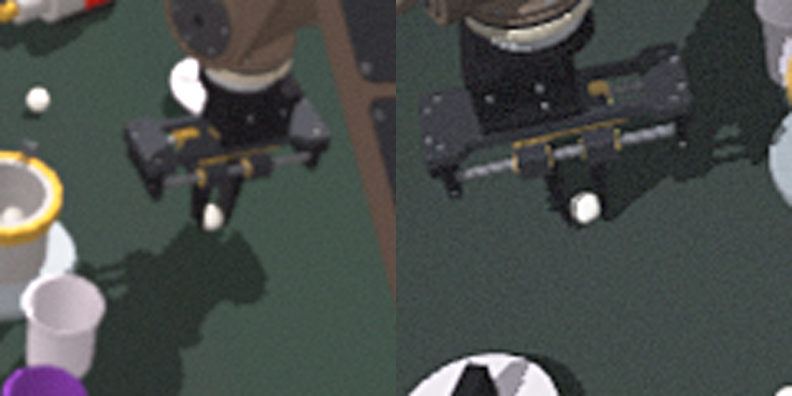

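```bash
python3 -m inch '{"hand":[0.1,0.1,0.1,0.1,0.1],"delta_pos":[[0,0,-0.5],[0,0,-1],[0,0,-2],[0,0,-2],[0,0,0]],"turn":[0,0,0,0,0]}'
python3 look2.py b2 390 200 230 230
```

```text
t: 31.1
eef_pos: [430.9, -123.6, 140.1]
tcp_rot: [3.14, 0.004, 2.356]
ft_force: [-0.8, 0.4, 0.1]
opening: 0.217
20.6 [ 430.9 -123.6  140.1] [-0.8  0.4  0.1] [ 0.07 -0.06  0.04] [3.14  0.004 2.356]
```

View pics/b2.png

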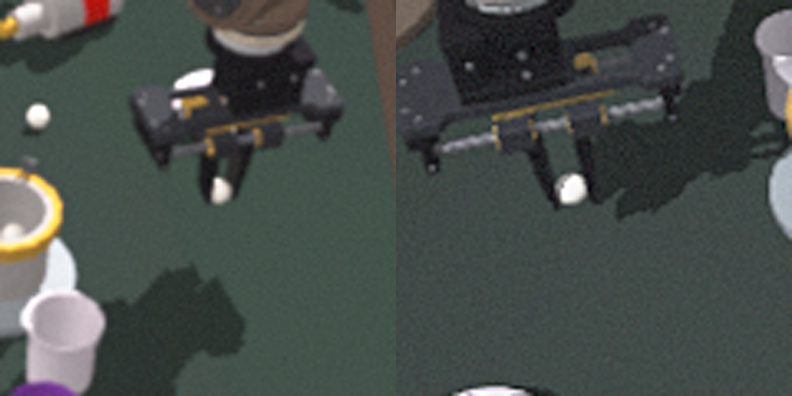

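```bash
python3 - <<'E'
from h import *
print(tool([586.4,25.2,155]))
E
python3 -m inch '{"hand":[0.1,0.1,0.1,0.1],"delta_pos":[[0,0,-2],[0,0,-3],[0,0,-2],[0,0,0]],"turn":[0,0,0,0]}'
```

```text
[-0.52 21.54 -1.66]
t: 31.6
eef_pos: [430.8, -123.6, 209.0]
tcp_rot: [3.141, 0.003, 2.356]
ft_force: [-0.5, -0.3, -0.9]
opening: 0.214
```

```bash
python3 -m inch '{"hand":[0.1,0.1,0.1,0.1,0.1,0.1,0.1,0.1,0.1,0.1,0.1],"delta_pos":[[-0.1,2,0],[-0.1,4,0],[-0.1,4,0],[-0.1,4,0],[-0.1,4,0],[0,2.5,0],[0,1,0],[0,0,2],[0,0,2],[0,0,1.2],[0,0,0]],"turn":[0,0,0,0,0,0,0,0,0,0,0]}'
python3 look2.py b3 330 205 310 205
```

```text
t: 32.7
eef_pos: [585.0, 24.6, 153.6]
tcp_rot: [-3.139, -0.003, 2.355]
ft_force: [-0.3, 0.8, 0.3]
opening: 0.213
20.3 [585.   24.6 153.6] [-0.3  0.8  0.3] [ 0.02 -0.04  0.05] [-3.139e+00 -3.000e-03  2.355e+00]
```

View pics/b3.png

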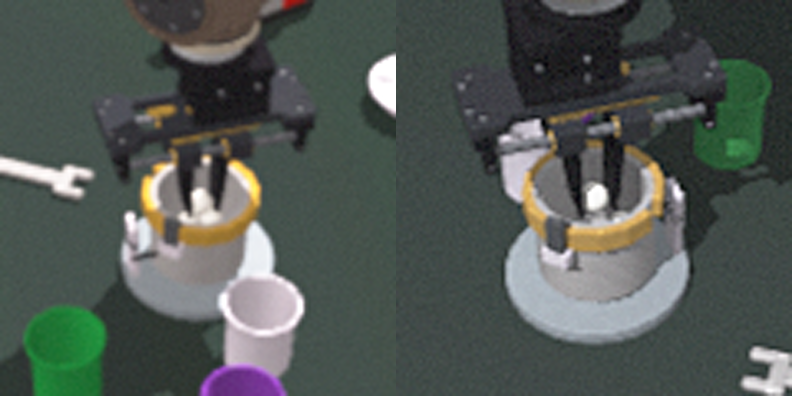

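```bash
python3 -m inch '{"hand":[0.2,0.28,0.36,0.36,0.36,0.36,0.36,0.36,0.36],"delta_pos":[[0,0,0],[0,0,0],[0,0,0],[0,0,0],[0,0,-1],[0,0,-3],[0,0,-3],[0,0,-2],[0,0,0]],"turn":[0,0,0,0,0,0,0,0,0]}'
python3 look2.py b4 330 205 310 205
python3 - <<'E'
from h import *
print(tool([704,-242,200]))
E
```

```text
t: 33.7
eef_pos: [586.7, 25.1, 249.2]
tcp_rot: [3.138, 0.004, 2.356]
ft_force: [-0.7, 0.2, -0.3]
opening: 0.36
34.2 [586.7  25.1 249.2] [-0.7  0.2 -0.3] [ 0.06 -0.04  0.03] [3.138 0.004 2.356]
[-27.25 -10.52   4.63]
```

View pics/b4.png

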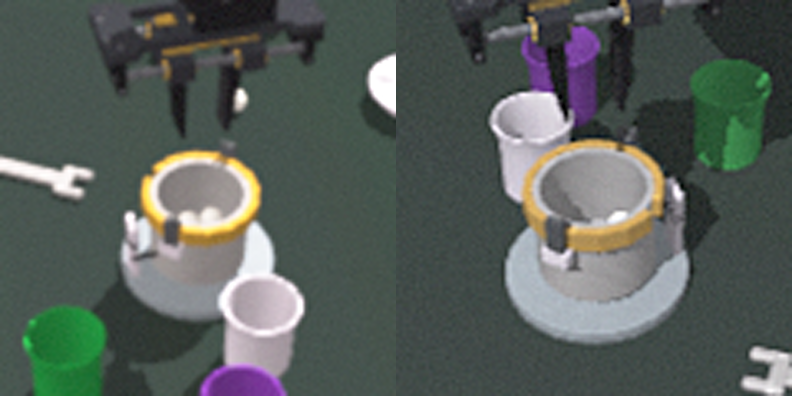

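```bash
python3 -m inch '{"hand":[0.6,0.6,0.6,0.6,0.6,0.6,0.6,0.6,0.6],"delta_pos":[[-2,-0.8,0],[-4,-1.5,0.7],[-4,-1.6,0.7],[-4,-1.6,0.7],[-4,-1.6,0.7],[-4,-1.5,0.7],[-3.6,-1.3,0.7],[-1.6,-0.6,0.4],[0,0,0]],"turn":[0,0,0,0,0,0,0,0,0]}'
python3 balls.py
python3 - <<'E'
from h import *
print(tool([657.2,-195,82]))
E
```

```text
t: 34.7
eef_pos: [703.6, -243.7, 196.9]
tcp_rot: [-3.14, -0.003, 2.353]
ft_force: [0.1, 0.2, 0.7]
opening: 0.601
wrist [([317.0, 132.0], 422, [657.4, -195.2, 11.2])]
scene [([319.0, 74.0], 29, [164.7, 858.1, 14.3]), ([299.0, 79.0], 22, [106.6, 775.6, 15.8]), ([103.0, 175.0], 36, [-79.0, -79.9, 10.2]), ([140.0, 190.0], 44, [76.6, -78.7, 10.5]), ([331.0, 227.0], 26, [636.0, 41.5, 4.0]), ([289.0, 302.0], 89, [654.3, -197.0, 11.3])]
side [([369.0, 117.0], 24, [720.1, -577.7, 19.9]), ([59.0, 318.0], 20, [997.0, 648.9, 20.4]), ([558.0, 334.0], 67, [-75.3, 79.3, 9.1])]
[ 703.54843287 -240.54210595  199.16717186] 34.85
[ 6.48 -0.05 11.73]
```

View pics/bw.png

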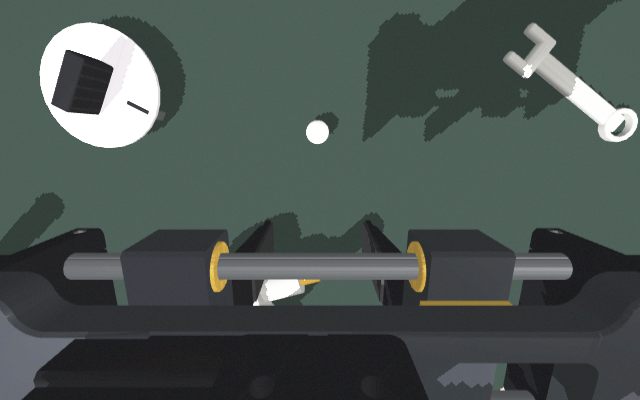

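```bash
python3 -m inch '{"hand":[0.6,0.6,0.6,0.6,0.6,0.6,0.6,0.6],"delta_pos":[[2,0,0],[2.5,0,0],[2,0,0],[0,0,2.5],[0,0,3.5],[0,0,3.5],[0,0,2.3],[0,0,0]],"turn":[0,0,0,0,0,0,0,0]}'
python3 -m inch '{"hand":[0.3,0.1,0.1,0.1,0.1,0.1],"delta_pos":[[0,0,0],[0,0,0],[0,0,0],[0,0,0],[0,0,0],[0,0,0]],"turn":[0,0,0,0,0,0]}'
python3 -m inch '{"hand":[0.1,0.1,0.1,0.1,0.1,0.1,0.1],"delta_pos":[[0,0,-0.5],[0,0,-1.5],[0,0,-3],[0,0,-3],[0,0,-3],[0,0,-2],[0,0,0]],"turn":[0,0,0,0,0,0,0]}'
python3 look2.py b5 350 160 290 280
python3 - <<'E'
from h import *
print(tool([586.4,25.2,155]))
E
```

```text
t: 35.65
eef_pos: [657.4, -194.0, 80.1]
tcp_rot: [-3.141, -0.002, 2.357]
ft_force: [-0.1, -0.0, 0.7]
opening: 0.602
t: 36.25
eef_pos: [658.0, -195.6, 82.0]
tcp_rot: [3.141, 0.0, 2.356]
ft_force: [-0.4, 0.4, 2.0]
opening: 0.213
t: 36.95
eef_pos: [658.8, -195.9, 216.2]
tcp_rot: [3.139, 0.006, 2.356]
ft_force: [0.2, -0.6, -0.0]
opening: 0.214
20.3 [ 658.8 -195.9  216.2] [ 0.2 -0.6 -0. ] [ 0.07 -0.09 -0.07] [3.139 0.006 2.356]
[20.67 10.54  5.72]
```

View pics/b5.png

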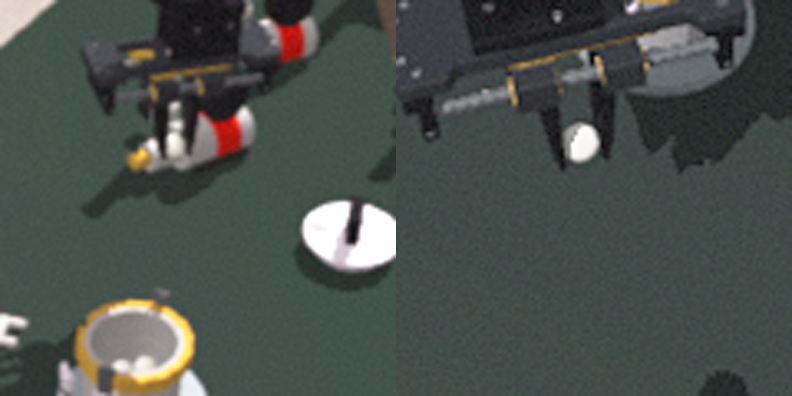

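```bash
python3 -m inch '{"hand":[0.1,0.1,0.1,0.1,0.1,0.1,0.1,0.1,0.1,0.1,0.1],"delta_pos":[[2,1,0],[4,2,0],[4,2.1,0],[4,2.1,0],[4,2,0],[2,1,0],[0.7,0.3,0],[0,0,2.5],[0,0,2.2],[0,0,1],[0,0,0]],"turn":[0,0,0,0,0,0,0,0,0,0,0]}'
python3 -m inch '{"hand":[0.2,0.28,0.36,0.36,0.36,0.36,0.36,0.36,0.36],"delta_pos":[[0,0,0],[0,0,0],[0,0,0],[0,0,0],[0,0,-1],[0,0,-3],[0,0,-3],[0,0,-2],[0,0,0]],"turn":[0,0,0,0,0,0,0,0,0]}'
python3 look2.py b6 330 205 310 205
```

```text
t: 38.15
eef_pos: [585.6, 24.4, 153.1]
tcp_rot: [-3.14, -0.002, 2.355]
ft_force: [0.1, -0.0, -0.6]
opening: 0.216
t: 39.05
eef_pos: [586.7, 25.1, 248.4]
tcp_rot: [3.138, 0.004, 2.356]
ft_force: [0.2, 0.3, 0.2]
opening: 0.363
34.5 [586.7  25.1 248.4] [0.2 0.3 0.2] [ 0.02 -0.03 -0.02] [3.138 0.004 2.356]
```

View pics/b6.png

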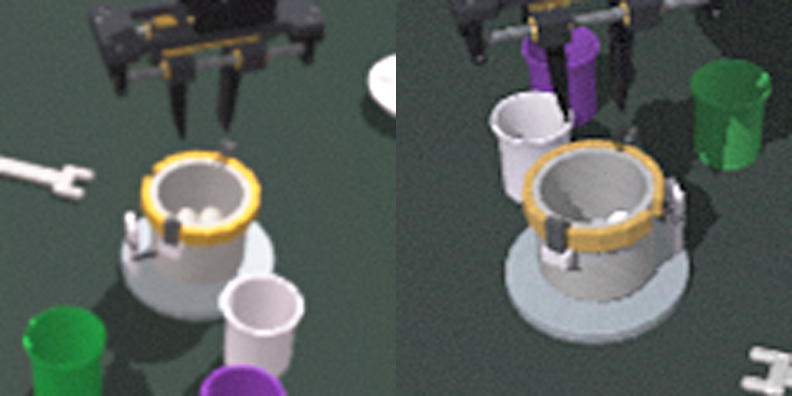

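```bash
python3 -m inch '{"hand":[0.6,0.6,0.6,0.6],"delta_pos":[[-2.5,0,-1.5],[-3.5,0,-2],[-3,0,-1.5],[0,0,0]],"turn":[0,0,0,0]}'
python3 - <<'E'
from h import *
print(env.state()['eef_pos'])
im,d,c=cap('wrist','w7'); P=cloud(c,d); hsv=cv2.cvtColor(im,cv2.COLOR_BGR2HSV)
yel=(abs(hsv[...,0].astype(int)-24)<8)&(hsv[...,1]>90); yel[240:]=0
m=yel&(abs(P[...,2]-94)<8)
f=fitc(P[m][:,:2],None); print('depth',f,np.median(P[m][:,2]))
v,u=np.nonzero(m); Q=np.array([onplane(c,a,b,95)[:2] for a,b in zip(u,v)])
f,_,n=fitc(Q,None); print('plane',f,n)
q=Q-f[:2]; r=np.hypot(*q.T); a=np.degrees(np.arctan2(q[:,1],q[:,0]))[(r>44)&(r<54)]
h,_=np.histogram(a,np.arange(-40,41,1)); print(h.tolist())
a0=proj(c,[f[0],f[1],95]).astype(int); print(a0)
cv2.imwrite('pics/w7c.png',cv2.resize(im[max(a0[1]-60,0):a0[1]+60,a0[0]-70:a0[0]+70],None,fx=5,fy=5,interpolation=cv2.INTER_CUBIC))
E
```

```text
t: 39.55
eef_pos: [651.5, -40.9, 295.1]
tcp_rot: [3.141, 0.002, 2.354]
ft_force: [-0.9, 0.6, -0.4]
opening: 0.589
[651.46218497 -40.9479585  295.11979639]
depth (array([584.38686471,  26.60860869,  48.75479855]), np.float64(1.6292071348788895), 2050) 93.41508895140814
plane [584.48398552  26.53340712  48.50195924] 2050
[3, 5, 5, 5, 5, 6, 7, 6, 5, 4, 6, 4, 5, 3, 6, 5, 5, 6, 5, 5, 4, 6, 5, 5, 5, 4, 5, 6, 5, 6, 7, 6, 4, 0, 0, 0, 0, 0, 0, 0, 0, 0, 0, 0, 0, 0, 0, 1, 6, 5, 7, 5, 6, 6, 7, 5, 5, 7, 5, 6, 5, 4, 6, 6, 4, 6, 6, 6, 5, 5, 7, 6, 6, 7, 5, 8, 8, 7, 6, 6]
[316 102]
```

View pics/w7c.png

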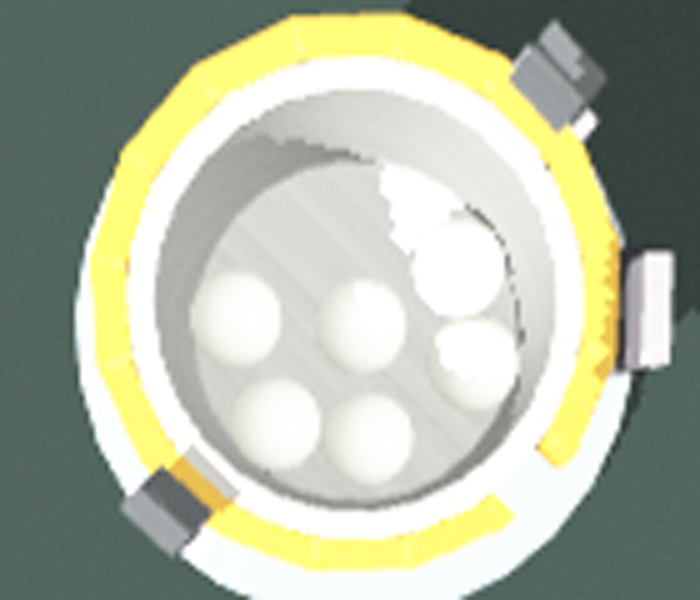

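```bash
python3 -m inch '{"hand":[0.6,0.6,0.6,0.6,0.6],"delta_pos":[[0,0,0],[0,0,0],[0,0,0],[0,0,0],[0,0,0]],"turn":[0.13,0.13,0.13,0.133,0]}'
python3 - <<'E'
from h import *
print(env.state()['tcp_rot'],env.state()['joints'],tool([515,-375,230]))
im,d,c=cap('wrist','w8'); P=cloud(c,d); hsv=cv2.cvtColor(im,cv2.COLOR_BGR2HSV)
yel=(abs(hsv[...,0].astype(int)-24)<8)&(hsv[...,1]>90); yel[240:]=0
m=yel&(abs(P[...,2]-94)<8)
v,u=np.nonzero(m); Q=np.array([onplane(c,a,b,95)[:2] for a,b in zip(u,v)])
f,_,n=fitc(Q,None); print('plane',f,n,proj(c,[f[0],f[1],95]))
E
```

```text
t: 40.1
eef_pos: [648.7, -37.7, 293.4]
tcp_rot: [-3.139, -0.001, 1.832]
ft_force: [-0.8, -0.6, 0.8]
opening: 0.603
[-3.13931686e+00 -1.12961907e-03  1.83152597e+00] [-1.59676938e-01  5.26425668e-01  1.49108084e+00  1.13435918e-04
  1.12662481e+00 -4.20456739e-01] [-29.15 -21.59   6.35]
plane [586.41838019  24.5338882   48.72544504] 2006 [272.57585454 121.03968904]
```

```bash
python3 -m inch '{"hand":[0.6,0.6,0.6,0.6,0.6,0.6,0.6,0.6,0.6,0.6,0.6],"delta_pos":[[-2,-1.5,0],[-3.2,-2.4,0.8],[-3.2,-2.4,0.8],[-3.2,-2.4,0.8],[-3.2,-2.4,0.8],[-3.2,-2.4,0.8],[-3.2,-2.4,0.8],[-3.2,-2.4,0.8],[-3.2,-2.4,0.8],[-1.6,-1,0],[0,0,0]],"turn":[0,0,0,0,0,0,0,0,0,0,0]}'
cat > lid.py <<'E'
from h import *
im,d,c=cap('wrist','lid'); P=cloud(c,d); hsv=cv2.cvtColor(im,cv2.COLOR_BGR2HSV)
s=env.state(); print(s['eef_pos'],s['tcp_rot'])
w=(hsv[...,1]<60)&(hsv[...,2]>130)&(abs(P[...,2]-23)<5); w[240:]=0
n,l,st,ce=cv2.connectedComponentsWithStats(w.astype(np.uint8)); i=1+np.argmax(st[1:,4])
v,u=np.nonzero(l==i); Q=np.array([onplane(c,a,b,23)[:2] for a,b in zip(u,v)])
hull=cv2.convexHull(np.stack([u,v],1).astype(np.int32))[:,0]
H=np.array([onplane(c,a,b,23)[:2] for a,b in hull])
f=fitc(H,52); print('lid',f, ' free',fitc(H,None)[0],'depth z',np.median(P[l==i][:,2]), proj(c,[*f[0][:2],23]))
# dark pixels inside the disk: knob and key mark
C=f[0][:2]; vv,uu=np.nonzero((hsv[...,2]<90)); 
k=[(a,b) for a,b in zip(uu,vv) if b<240]
D=np.array([onplane(c,a,b,23)[:2] for a,b in k]); r=np.hypot(*(D-C).T)
mk=(r>30)&(r<50); dd=D[mk]-C; kk=np.array(k)[mk]
m2=np.zeros(im.shape[:2],np.uint8); m2[kk[:,1],kk[:,0]]=1
n,l,st,ce=cv2.connectedComponentsWithStats(m2)
for j in range(1,n):
    if st[j,4]>8:
        p=onplane(c,*ce[j],23)[:2]-C; print('dark',ce[j].round(),st[j,4],p.round(1),np.degrees(np.arctan2(p[1],p[0])).round(1))
# knob top
kt=(P[...,2]>50)&(P[...,2]<64)&(np.hypot(P[...,0]-C[0],P[...,1]-C[1])<40)&(hsv[...,2]<120); kt[240:]=0
q=P[kt]; 
if len(q)>30:
    rc=cv2.minAreaRect(q[:,:2].astype(np.float32)); print('knob rect',rc,len(q),np.median(q[:,2])); 
cv2.imwrite('pics/lidc.png',cv2.resize(im[0:240,170:470],None,fx=2.6,fy=2.6,interpolation=cv2.INTER_CUBIC))
E
python3 lid.py
```

```text
t: 41.25
eef_pos: [514.7, -378.4, 230.1]
tcp_rot: [-3.141, -0.001, 1.833]
ft_force: [0.7, 1.1, -0.1]
opening: 0.598
[ 515.35506371 -376.92840834  230.45680163] [-3.14147876e+00 -7.01355185e-04  1.83344211e+00]
lid (array([ 493.63167763, -305.71587563,   52.        ]), np.float64(0.26315219452244065), 46)  free [ 493.62186791 -305.70996468   51.74159336] depth z 22.883235315378926 [313.79411717 123.4753392 ]
knob rect ((493.2836608886719, -305.0523681640625), (14.413711547851562, 44.330631256103516), 17.984397888183594) 786 56.7037248652405
```

View pics/lidc.png

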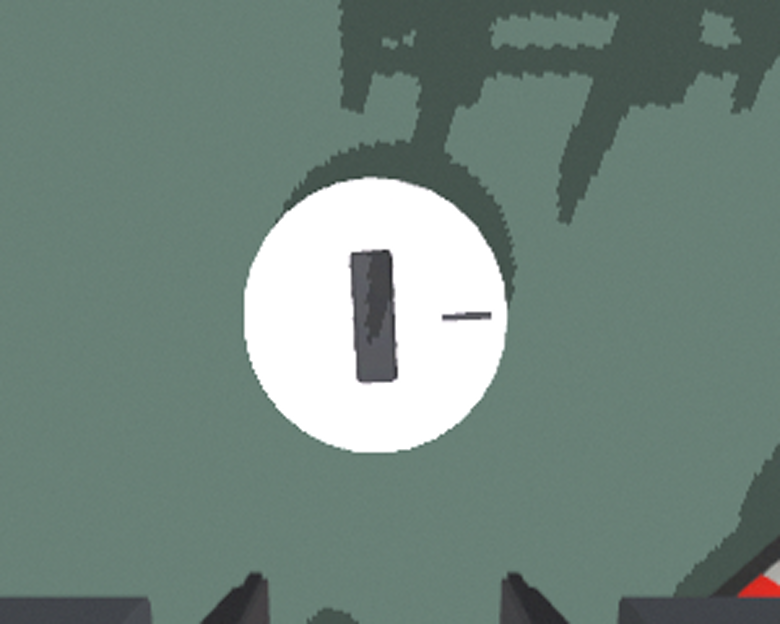

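```bash
python3 -m inch '{"hand":[0.6,0.5],"delta_pos":[[0,0,0],[0,0,0]],"turn":[-0.051,0]}'
python3 - <<'E'
from h import *
print(env.state()['tcp_rot'],tool([493.4,-305.4,104]))
E
```

```text
t: 41.5
eef_pos: [516.3, -375.2, 231.0]
tcp_rot: [3.141, -0.0, 1.887]
ft_force: [-0.1, 1.0, -0.3]
opening: 0.559
[ 3.14134001e+00 -1.49231443e-04  1.88730046e+00] [ 7.35e+00 -1.00e-02  1.27e+01]
```

```bash
python3 -m inch '{"hand":[0.5,0.5,0.5,0.5,0.5,0.5,0.5,0.5,0.5],"delta_pos":[[2,0,0],[3,0,0],[2.35,0,0],[0,0,2.5],[0,0,4],[0,0,4],[0,0,1.7],[0,0,0.4],[0,0,0]],"turn":[0,0,0,0,0,0,0,0,0]}'
python3 look2.py l1 400 170 195 310
```

```text
t: 42.4
eef_pos: [493.4, -306.2, 104.9]
tcp_rot: [-3.142, -0.0, 1.885]
ft_force: [0.8, -0.3, 0.4]
opening: 0.5
47.5 [ 493.4 -306.2  104.9] [ 0.8 -0.3  0.4] [-0.01  0.01 -0.02] [-3.142 -0.     1.885]
```

View pics/l1.png

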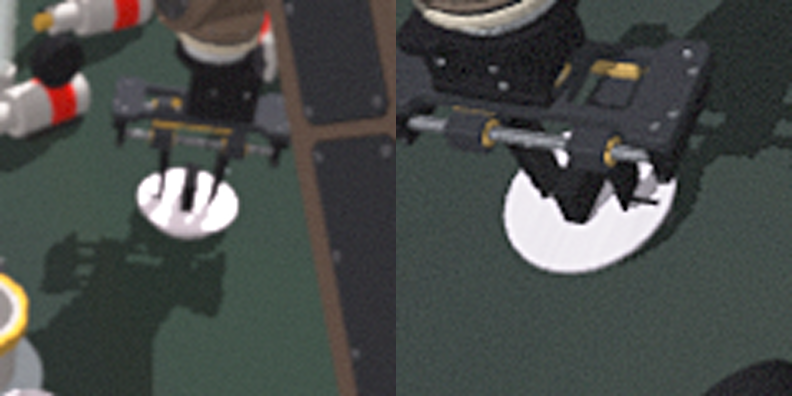

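```bash
python3 -m inch '{"hand":[0.05,0.05,0.05,0.05,0.05,0.05,0.05,0.05,0.05,0.05,0.05,0.05],"delta_pos":[[0,0,0],[0,0,0],[0,0,0],[0,0,0],[0,0,0],[0,0,-0.5],[0,0,-1.5],[0,0,-3],[0,0,-4],[0,0,-4],[0,0,-2],[0,0,0]],"turn":[0,0,0,0,0,0,0,0,0,0,0,0]}'
python3 look2.py l2 400 150 195 280
python3 - <<'E'
from h import *
print(tool([586.4,24.5,255]))
E
```

```text
t: 43.7
eef_pos: [493.5, -307.2, 257.8]
tcp_rot: [3.139, 0.004, 1.884]
ft_force: [-0.5, 0.4, -2.4]
opening: 0.159
15.1 [ 493.5 -307.2  257.8] [-0.5  0.4 -2.4] [ 0.04 -0.01  0.  ] [3.139 0.004 1.884]
[28.62 19.11 -0.06]
```

View pics/l2.png

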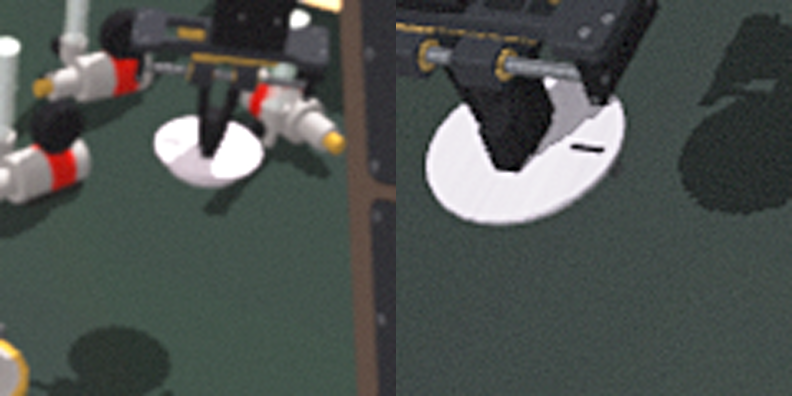

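```bash
python3 -m inch '{"hand":[0.05,0.05,0.05,0.05,0.05,0.05,0.05,0.05,0.05,0.05,0.05,0.05],"delta_pos":[[1.5,1,0],[3.2,2.1,0],[3.2,2.1,0],[3.2,2.1,0],[3.2,2.1,0],[3.2,2.1,0],[3.2,2.1,0],[3.2,2.1,0],[3.2,2.2,0],[1.3,1.2,0],[0,0,0],[0,0,0]],"turn":[0,0,0,0,0,0,0,0,0,0,0,0]}'
python3 - <<'E'
from h import *
print(env.state()['eef_pos'],env.state()['tcp_rot'],tool([586.4,23.5,215]))
E
```

```text
t: 45.0
eef_pos: [586.9, 22.0, 253.8]
tcp_rot: [-3.14, -0.0, 1.885]
ft_force: [0.2, -0.1, -0.5]
opening: 0.157
[586.85262046  22.04916665 253.79805774] [-3.13993202e+00 -4.09793558e-04  1.88451098e+00] [0.15 0.01 3.88]
```

```bash
python3 -m inch '{"hand":[0.05,0.05,0.05,0.05,0.05],"delta_pos":[[0.1,0,1],[0,0,2],[0,0,1.5],[0,0,0],[0,0,0]],"turn":[0,0,0,0,0]}'
cat > align.py <<'E'
from h import *
import sys
s=env.state(); print(s['eef_pos'].round(1),s['tcp_rot'].round(3),s['ft_force'].round(1))
zf=s['eef_pos'][2]-64.7-17   # flange top
for cam in ['scene','side']:
    im,d,c=cap(cam); P=cloud(c,d); hsv=cv2.cvtColor(im,cv2.COLOR_BGR2HSV)
    yel=(abs(hsv[...,0].astype(int)-20)<9)&(hsv[...,1]>90)
    m=yel&(P[...,2]>70)&(P[...,2]<100)&(np.hypot(P[...,0]-586,P[...,1]-25)<65)
    w=(hsv[...,1]<60)&(hsv[...,2]>110)&(abs(P[...,2]-zf)<6)&(np.hypot(P[...,0]-586,P[...,1]-25)<70)
    v,u=np.nonzero(w); hull=cv2.convexHull(np.stack([u,v],1).astype(np.int32))[:,0]
    H=np.array([onplane(c,a,b,zf)[:2] for a,b in hull]); 
    print(cam,'lid z',np.median(P[w][:,2]).round(1),'hull',fitc(H,52)[0][:2].round(1),'lid pts centroid',P[w].mean(0).round(1),'rim',fitc(P[m&(abs(P[...,2]-94)<4)][:,:2],49)[0][:2].round(1) if m.sum()>30 else None,m.sum())
    a0=proj(c,[586,25,110]).astype(int)
    cv2.imwrite(f'pics/al_{sys.argv[1]}_{cam}.png',cv2.resize(im[a0[1]-45:a0[1]+45,a0[0]-45:a0[0]+45],None,fx=6,fy=6,interpolation=cv2.INTER_CUBIC))
a=cv2.imread(f'pics/al_{sys.argv[1]}_scene.png');b=cv2.imread(f'pics/al_{sys.argv[1]}_side.png')
cv2.imwrite(f'pics/al_{sys.argv[1]}.png',cv2.resize(np.hstack([b,a]),(796,398)))
E
python3 align.py 1
```

```text
t: 45.5
eef_pos: [586.8, 22.2, 209.6]
tcp_rot: [-3.141, -0.0, 1.883]
ft_force: [0.5, 0.1, -1.3]
opening: 0.156
[586.8  22.2 209.6] [-3.141 -0.     1.883] [ 0.5  0.1 -1.3]
scene lid z 128.3 hull [585.7  20.5] lid pts centroid [590.2  13.2 128.3] rim [584.9  23. ] 260
side lid z 129.5 hull [591.3  23.7] lid pts centroid [586.6  32.1 129.5] rim [587.8  28.2] 195
```

View pics/al_1.png

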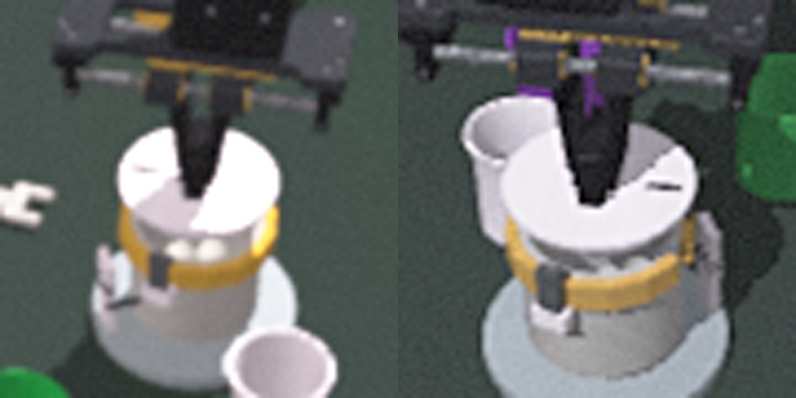

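```bash
python3 -m inch '{"hand":[0.05,0.05,0.05,0.05,0.05,0.05],"delta_pos":[[0.24,-0.03,0],[0,0,0.4],[0,0,0.3],[0,0,0.2],[0,0,0],[0,0,0]],"turn":[-0.05,0,0,0,0,0]}'
python3 align.py 2
```

```text
t: 46.2
eef_pos: [586.0, 25.2, 200.7]
tcp_rot: [3.142, 0.0, 1.933]
ft_force: [-1.0, -1.0, -1.9]
opening: 0.156
[586.   25.2 200.7] [3.142 0.    1.933] [-1.  -1.  -1.9]
scene lid z 119.4 hull [584.9  23.5] lid pts centroid [589.3  16.4 119.3] rim [584.7  22.6] 255
side lid z 120.3 hull [590.   27.4] lid pts centroid [585.6  35.1 120.2] rim [587.9  28.6] 177
```

View pics/al_2.png

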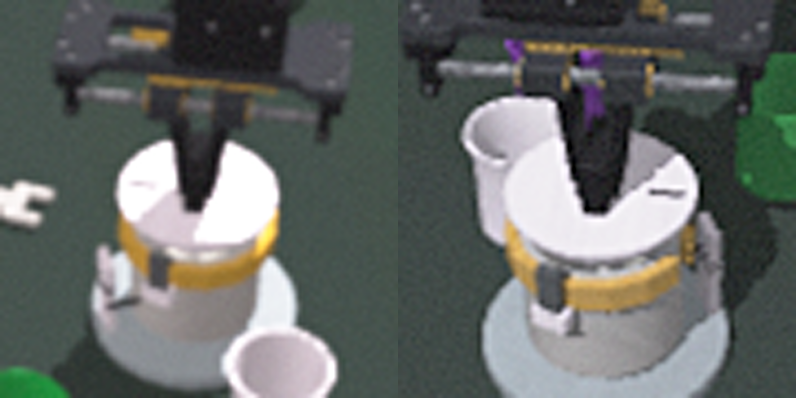

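```bash
for i in 1 2; do python3 -m inch '{"hand":[0.05,0.05,0.05],"delta_pos":[[0,0,0.15],[0,0,0.1],[0,0,0]],"turn":[0,0,0]}'; done
```

```text
t: 46.6
eef_pos: [585.9, 25.2, 198.1]
tcp_rot: [-3.141, -0.0, 1.934]
ft_force: [0.3, 0.3, -0.9]
opening: 0.154
t: 46.9
eef_pos: [585.9, 25.3, 195.6]
tcp_rot: [-3.141, -0.0, 1.934]
ft_force: [0.1, 0.3, -1.0]
opening: 0.156
```

```bash
for i in 1 2; do python3 -m inch '{"hand":[0.05,0.05,0.05],"delta_pos":[[0,0,0.1],[0,0,0],[0,0,0]],"turn":[0,0,0]}'; done; python3 align.py 3
```

```text
t: 47.2
eef_pos: [586.0, 25.2, 194.9]
tcp_rot: [3.141, 0.0, 1.934]
ft_force: [-0.8, 0.1, 0.3]
opening: 0.154
t: 47.5
eef_pos: [586.0, 25.2, 194.5]
tcp_rot: [3.141, 0.0, 1.934]
ft_force: [-2.5, -0.3, 6.2]
opening: 0.154
[586.   25.2 194.5] [3.141 0.    1.934] [-2.5 -0.3  6.2]
scene lid z 113.3 hull [584.9  23.6] lid pts centroid [589.4  16.1 113.2] rim [584.5  22.6] 243
side lid z 113.9 hull [590.   27.1] lid pts centroid [585.5  35.4 113.8] rim [588.   28.6] 169
```

View pics/al_3.png

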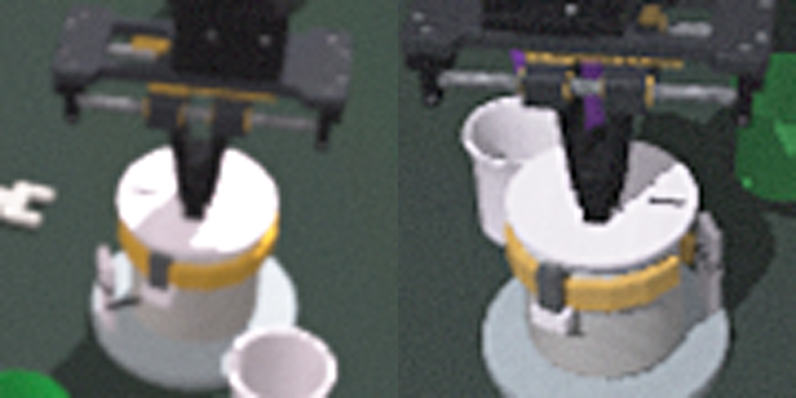

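```bash
python3 -m inch '{"hand":[0.05,0.05,0.05,0.05,0.05,0.05,0.05],"delta_pos":[[0,0,0],[0,0,0],[0,0,0],[0,0,0],[0,0,0],[0,0,0],[0,0,0]],"turn":[0,0.05,0.05,0.05,0.05,0.05,0]}'; for i in 1 2 3; do python3 -m inch '{"hand":[0.05,0.05],"delta_pos":[[0,0,0],[0,0,0]],"turn":[0.03,0]}'; done
```

```text
t: 48.3
eef_pos: [585.9, 25.4, 194.4]
tcp_rot: [3.141, 0.0, 1.682]
ft_force: [-3.3, -0.6, 5.3]
opening: 0.156
t: 48.5
eef_pos: [585.8, 25.4, 194.2]
tcp_rot: [3.141, -0.0, 1.654]
ft_force: [-2.4, 1.0, 4.4]
opening: 0.158
t: 48.7
eef_pos: [585.8, 25.2, 193.6]
tcp_rot: [-3.141, 0.0, 1.624]
ft_force: [-0.5, -1.1, -1.3]
opening: 0.159
t: 48.9
eef_pos: [585.9, 25.2, 193.5]
tcp_rot: [-3.141, 0.0, 1.594]
ft_force: [-0.3, -0.2, -1.5]
opening: 0.157
```

```bash
python3 -m inch '{"hand":[0.05,0.05,0.05,0.05],"delta_pos":[[0,0,0],[0,0,0.2],[0,0,0.2],[0,0,0]],"turn":[0.015,0,0,0]}'; for i in 1 2 3; do python3 -m inch '{"hand":[0.05,0.05],"delta_pos":[[0,0,0.2],[0,0,0]],"turn":[0,0]}'; done; python3 align.py 4
```

```text
t: 49.3
eef_pos: [585.9, 25.1, 189.6]
tcp_rot: [3.142, 0.0, 1.579]
ft_force: [-0.8, -2.2, -1.1]
opening: 0.157
t: 49.5
eef_pos: [585.9, 25.1, 187.8]
tcp_rot: [3.141, 0.0, 1.579]
ft_force: [-1.2, -3.8, 2.6]
opening: 0.155
t: 49.7
eef_pos: [585.8, 25.1, 185.6]
tcp_rot: [-3.141, 0.0, 1.579]
ft_force: [-1.6, -3.0, -1.9]
opening: 0.155
t: 49.9
eef_pos: [585.8, 25.2, 183.4]
tcp_rot: [-3.141, 0.0, 1.579]
ft_force: [-1.3, -3.4, -0.4]
opening: 0.158
[585.8  25.2 183.4] [-3.141  0.     1.579] [-1.3 -3.4 -0.4]
scene lid z 102.3 hull [584.7  24.3] lid pts centroid [590.1  15.9 102.1] rim [598.8 -59.9] 180
side lid z 102.7 hull [589.  28.] lid pts centroid [584.6  35.5 102.7] rim [540.2 108. ] 113
```

View pics/al_4.png

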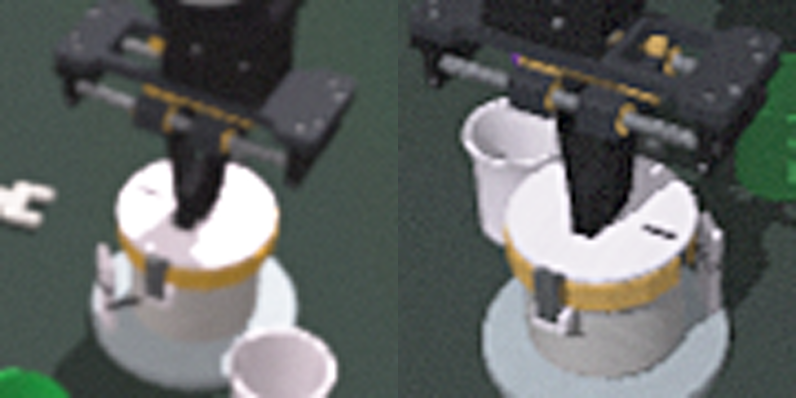

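```bash
for i in 1 2; do python3 -m inch '{"hand":[0.05,0.05],"delta_pos":[[0,0,0.15],[0,0,0]],"turn":[0,0]}'; done;  for i in 1 2; do python3 -m inch '{"hand":[0.05,0.05],"delta_pos":[[0,0,0.1],[0,0,0]],"turn":[0,0]}'; done
```

```text
t: 50.2
eef_pos: [585.8, 25.2, 182.1]
tcp_rot: [-3.141, 0.0, 1.579]
ft_force: [-3.0, -3.3, 0.1]
opening: 0.153
t: 50.4
eef_pos: [585.8, 25.2, 180.8]
tcp_rot: [-3.142, 0.0, 1.579]
ft_force: [-3.4, -4.6, 3.3]
opening: 0.157
t: 50.6
eef_pos: [585.8, 25.2, 180.7]
tcp_rot: [3.141, 0.0, 1.579]
ft_force: [-6.8, -3.9, 13.0]
opening: 0.157
t: 50.8
eef_pos: [585.8, 25.2, 180.6]
tcp_rot: [3.141, 0.0, 1.579]
ft_force: [-9.2, -3.6, 22.7]
opening: 0.159
```

```bash
python3 -m inch '{"hand":[0.05,0.05,0.05,0.05,0.05],"delta_pos":[[0,0,0.03],[0,0,0],[0,0,0],[0,0,0],[0,0,0]],"turn":[0,0,0,0,0]}'; python3 align.py 5
```

```text
t: 51.3
eef_pos: [585.8, 25.2, 180.6]
tcp_rot: [3.14, 0.0, 1.579]
ft_force: [-10.8, -3.7, 24.4]
opening: 0.154
[585.8  25.2 180.6] [3.14  0.    1.579] [-10.8  -3.7  24.4]
scene lid z 99.4 hull [585.   23.5] lid pts centroid [590.7  16.1  99.3] rim [584.1  21. ] 146
side lid z 99.9 hull [588.8  28.3] lid pts centroid [584.2  34.8  99.9] rim [588.2  30.4] 92
```

View pics/al_5.png

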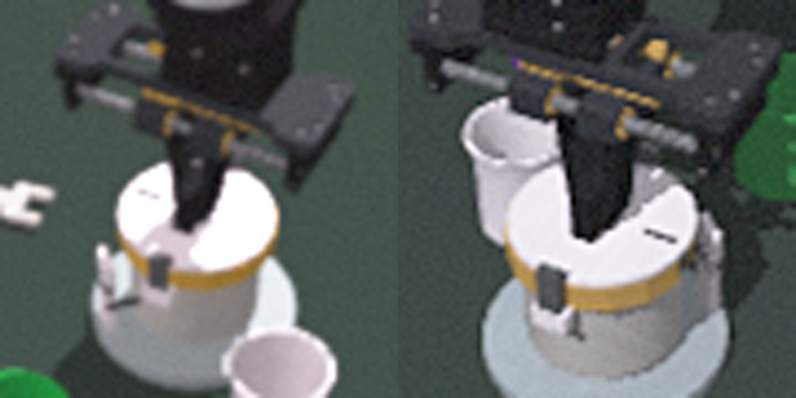

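```bash
python3 -m inch '{"hand":[0.05,0.05,0.05,0.05,0.05,0.05],"delta_pos":[[0,0,-0.1],[0,0,-0.1],[0,0,-0.1],[0,0,-0.1],[0,0,0],[0,0,0]],"turn":[0,0,0,0,0,0]}';python3 -m inch '{"hand":[0.05,0.05,0.05,0.05],"delta_pos":[[0,0,-0.1],[0,0,-0.1],[0,0,0],[0,0,0]],"turn":[0,0,0,0]}';python3 -m inch '{"hand":[0.05,0.05,0.05,0.05],"delta_pos":[[0,0,-0.1],[0,0,-0.1],[0,0,0],[0,0,0]],"turn":[0,0,0,0]}'
```

```text
t: 52.0
eef_pos: [585.7, 25.3, 181.8]
tcp_rot: [-3.141, -0.0, 1.579]
ft_force: [-0.1, -2.4, -9.3]
opening: 0.159
t: 52.4
eef_pos: [585.7, 25.3, 184.3]
tcp_rot: [-3.141, -0.0, 1.579]
ft_force: [-2.0, -3.3, -12.0]
opening: 0.154
t: 52.8
eef_pos: [585.7, 25.3, 186.3]
tcp_rot: [-3.141, -0.0, 1.579]
ft_force: [-2.9, -2.6, -13.3]
opening: 0.156
```

```bash
python3 -m inch '{"hand":[0.05,0.05,0.05,0.05,0.05,0.05,0.05],"delta_pos":[[0,0,-0.1],[0,0,-0.1],[0,0,-0.1],[0,0,-0.05],[0,0,0],[0,0,0],[0,0,0]],"turn":[0,0,0,0,0,0,0]}';python3 align.py 6
```

```text
t: 53.5
eef_pos: [585.7, 25.3, 189.8]
tcp_rot: [-3.141, -0.0, 1.579]
ft_force: [-3.6, -0.7, -16.5]
opening: 0.158
[585.7  25.3 189.8] [-3.141 -0.     1.579] [ -3.6  -0.7 -16.5]
scene lid z 108.6 hull [584.8  23.3] lid pts centroid [590.1  16.2 108.5] rim [640.2 -50.7] 135
side lid z 109.1 hull [588.5  27.8] lid pts centroid [583.8  35.  109. ] rim [588.2  29.3] 91
```

View pics/al_6.png

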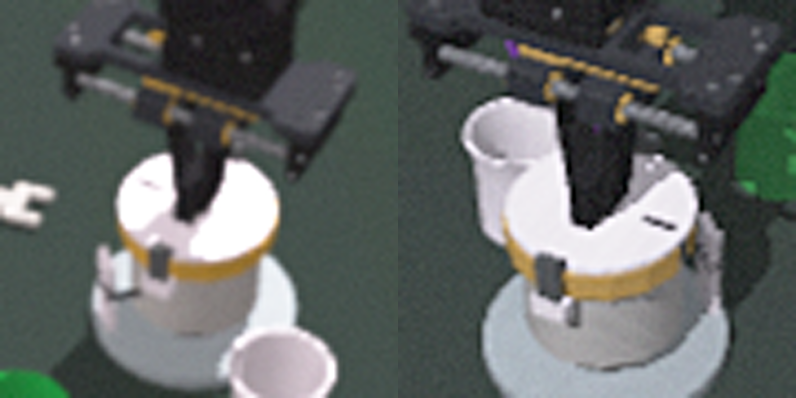

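```bash
python3 -m inch '{"hand":[0.05,0.05,0.05,0.05,0.05,0.05,0.05,0.05,0.05,0.05,0.05,0.05],"delta_pos":[[0,0,0],[0,0,0],[0,0,0],[0,0,0],[0,0,0],[0,0,0],[0,0,0],[0,0,0],[0,0,0],[0,0,0],[0,0,0],[0,0,0]],"turn":[0,0,0,0,0,0,0,0,0,0,0,0]}'; python3 -m inch '{"hand":[0.05,0.05,0.05,0.05,0.05,0.05,0.05,0.05,0.05,0.05,0.05,0.05],"delta_pos":[[0,0,0.1],[0,0,0.1],[0,0,0.1],[0,0,0.1],[0,0,0.1],[0,0,0.1],[0,0,0.1],[0,0,0.1],[0,0,0.1],[0,0,0],[0,0,0],[0,0,0]],"turn":[0,0,0,0,0,0,0,0,0,0,0,0]}'
```

```text
t: 54.8
eef_pos: [585.7, 25.3, 189.9]
tcp_rot: [-3.141, -0.0, 1.579]
ft_force: [-5.0, -1.4, -16.9]
opening: 0.154
t: 56.0
eef_pos: [585.8, 25.2, 181.7]
tcp_rot: [3.141, 0.0, 1.579]
ft_force: [-6.5, -1.4, -8.4]
opening: 0.156
```

```bash
python3 -m inch '{"hand":[0.05,0.05,0.05,0.05,0.05],"delta_pos":[[0,0,0.1],[0,0,0.1],[0,0,0],[0,0,0],[0,0,0]],"turn":[0,0,0,0,0]}';  python3 -m inch '{"hand":[0.05,0.05,0.05],"delta_pos":[[0,0,0.05],[0,0,0],[0,0,0]],"turn":[0,0,0]}'; python3 -m inch '{"hand":[0.2,0.3,0.4,0.4,0.4,0.4,0.4,0.4,0.4,0.4,0.4],"delta_pos":[[0,0,0],[0,0,0],[0,0,0],[0,0,0],[0,0,-1],[0,0,-2],[0,0,-3],[0,0,-3],[0,0,-3],[0,0,0],[0,0,0]],"turn":[0,0,0,0,0,0,0,0,0,0,0]}'
python3 align.py 7
```

```text
t: 56.5
eef_pos: [586.0, 25.0, 180.8]
tcp_rot: [3.14, 0.0, 1.579]
ft_force: [-10.5, -3.9, 2.8]
opening: 0.154
t: 56.8
eef_pos: [586.0, 25.0, 180.8]
tcp_rot: [3.14, 0.001, 1.579]
ft_force: [-11.0, -3.1, 7.7]
opening: 0.156
t: 57.9
eef_pos: [585.9, 25.3, 299.3]
tcp_rot: [3.14, 0.0, 1.579]
ft_force: [-0.5, 0.1, -0.3]
opening: 0.4
[585.9  25.3 299.3] [3.14  0.    1.579] [-0.5  0.1 -0.3]Traceback (most recent call last):
  File "align.py", line 10, in <module>
    v,u=np.nonzero(w); hull=cv2.convexHull(np.stack([u,v],1).astype(np.int32))[:,0]
                            ~~~~~~~~~~~~~~~~~~~~~~~~~~~~~~~~~~~~~~~~~~~~~~~~~~^^^^^
TypeError: 'NoneType' object is not subscriptable
```

```bash
python3 -m inch '{"hand":[0.4,0.4,0.4],"delta_pos":[[-3,0,0],[-4,0,0],[0,0,0]],"turn":[0,0,0]}'; python3 - <<'E'
from h import *
for cam in ['scene','side','wrist']:
    im,d,c=cap(cam,'fin_'+cam); P=cloud(c,d); hsv=cv2.cvtColor(im,cv2.COLOR_BGR2HSV)
    if cam=='wrist': P[240:]=np.nan
    w=(hsv[...,1]<60)&(hsv[...,2]>110)&(P[...,2]>90)&(P[...,2]<112)&(np.hypot(P[...,0]-586,P[...,1]-25)<60)
    print(cam,'lid top z',np.median(P[w][:,2]).round(1),w.sum())
    w=(hsv[...,1]<60)&(hsv[...,2]>100)&(P[...,2]>66)&(P[...,2]<80)&(np.hypot(P[...,0]-465,P[...,1]-48)<45)
    if w.sum()>20: print('cup mouth',fitc(P[w][:,:2],33)[0][:2],np.median(P[w][:,2]))
a=cv2.imread('pics/fin_side.png')[140:300,230:390];b=cv2.imread('pics/fin_wrist.png')[20:240,200:420]
cv2.imwrite('pics/fin.png',np.hstack([cv2.resize(a,(398,398)),cv2.resize(b,(398,398))]))
E
```

```text
t: 58.25
eef_pos: [586.3, -47.9, 297.2]
tcp_rot: [-3.14, 0.0, 1.576]
ft_force: [0.1, 0.1, -0.7]
opening: 0.404
scene lid top z 99.6 785
cup mouth [485.43759669  98.17920007] 71.35983777106196
side lid top z 100.3 595
cup mouth [471.16888614  44.400518  ] 70.56995139322692
wrist lid top z 98.7 7929
cup mouth [459.02691198  47.62610449] 70.8169132719297
```

View pics/fin.png

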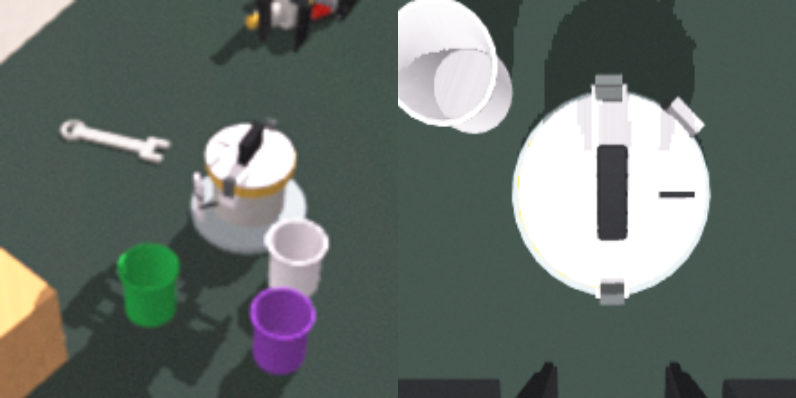

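View pics/fin_scene.png

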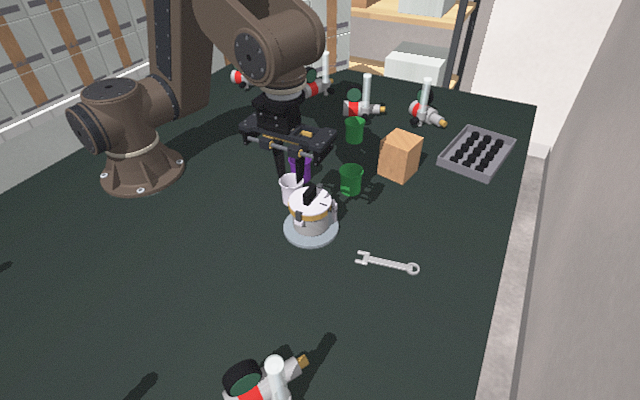

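```bash
python3 -c "
from cell import ticket
print(ticket.job_done())"
```

```text
the job is handed in; nothing more can be done
None
```

I handed the job in at about 58 s; it reports no verdict. The last checks agree with the task except for small disagreements between cameras noted below.

- **Balls:** I poured the four balls from the cup by tipping it over the canister rim, then added the two stray ones one at a time. A wrist picture before the lid went on showed all six inside. No other balls were visible on the bench.
- **Cup:** After pouring, the cup was knocked from the grip at the rim, fell and rolled towards the edge of the bench. I caught it at about x = 900 mm, turned it upright against the rim and stood it on the bench. In the last pictures it stands upright and empty, with its mouth at about 71 mm height and roughly 115–130 mm from the canister axis. The side and wrist cameras place it about 12 mm apart; the scene camera's fit was spoilt by other things in view.
- **Lid:** I set it on the rim with its key about 20° from the notch and turned it until the key dropped. I then pressed it home with about 23 N. The lid's top now measures 98.7–100.3 mm (99 mm expected), and both catches sit over its edge.
- **Pull test:** I raised the knob slowly to about 16.5–17 N, with the lid up about 9 mm and the carriage judged at 8–9 mm. It stayed there for over a second, then I let it down to rest. That rise comes from the force and the depth readings; I never read the pointer on the scale itself.
- **Forces and bystanders:** While I turned the cup upright, the wrist force briefly reached about 54 N. It later reached 36 N when I pressed the cup on the bench. The regulator, spanner and carton look unmoved in the pictures.

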